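# Close the slotted bleed screw on a hydraulic valve block

### The job

The bleed screw in the press's valve block was left open after bleeding. Take the red-handled flat screwdriver from the rack, rest its blade lightly on the screw and turn it until it drops into the slot, then turn the screw clockwise until it is fully closed on its seat. Put the screwdriver back upright in the rack, and leave everything else where it is.

Things in the scene. Friction and masses are not known exactly. Their poses are not given: they have to be found in the camera images.
- driver: Flat screwdriver, red handle with black ribs, 156 mm long, about 0.14 kg, hanging upright in a rack hole at any yaw, blade down. Origin: middle of the blade's tip edge; z up the shaft, x along the blade's width (15 mm), y its thickness (2 mm at the tip, 3.8 mm at 12 mm up). 8 mm shaft. Round handle 66 to 156 mm above the tip: foot 28 mm across, neck 24 mm (78-94 mm), grip 30 mm (94-144 mm).
- rack: Wooden screwdriver rack, fixed, 64 mm deep (x), 240 mm wide (y). Origin: middle of its underside. Shelf top 75 mm above the bench, 10 mm thick, with four 20 mm through holes at x = 0, y = -78, -26, 26, 78 mm, clear below down to 8 mm. Three screwdrivers hang in the first three in any order, the foot of the handle on the shelf, tip 9 mm above the bench; the hole at y = 78 is empty.
- valve_block: Aluminium valve block 150 (x) by 190 mm (y), top 82 mm above the bench, fixed in a drip tray 213 by 253 mm. Origin: middle of the tray's underside. On its top: bleed screw in a 30 mm bore at x -30, y -45 mm; gauge at 42, -48 (58 mm above the top); lever valve at 40, 52 leaning to about 55, 62 (95 mm above the top); hex relief valve at -38, 52 (44 mm above the top).
- bleed_top (a point): Centre of the top of the bleed screw's 26 mm brass head, on its upright axis, 6 mm below the block's top when closed. One slot right across it, 4.5 mm wide, 6.5 mm deep, edges chamfered 1.5 mm. The slot may lie in any direction, which this point does not show (its axes are the block's). The screw is stiff, 0.1 N m: a blade pressed lightly slides round on it without turning it.
- bleed_screw (a joint): Lift of the bleed screw off its seat, m: 0 = fully closed on a hard stop; 0.003 per whole turn, right-hand thread, closing clockwise seen from above. It starts 0.9 to 3.3 rad open (0.4 to 1.6 mm), about the size of this reading's noise: feel for the stop. It stays where it is left.
- cross_driver: Cross-point screwdriver with a yellow handle of the same size, in the rack. Not used; leave it.
- nut_driver: Nut driver with a blue handle of the same size, in the rack. Not used; leave it.
- cube0: Grey concrete test cube, 50 mm. Origin: middle of its underside. Leave it.
- cube1: Grey concrete test cube, 50 mm. Origin: middle of its underside. Leave it.
- spanner: Steel spanner 200 mm long lying on the bench. Leave it.
- oil: Amber oil bottle, 60 mm across, 160 mm tall. Origin: middle of its underside. Leave it.
- grease: Green grease can, 64 mm across, 60 mm tall. Origin: middle of its underside. Leave it.
- caliper: Steel caliper 200 mm long lying on the bench. Leave it.
There are look-alikes about, which are no part of the job. There is more than one size of the driver; the one meant has the size given above.

How it is judged:
On the way, in this order (a step that is already met when the one before it is completed fails the run):
1. the red screwdriver's blade has dropped into the bleed screw's slot (z of driver in the frame of bleed_top below -0.003 m and horizontal distance between driver and bleed_top below 0.006 m), for 0.1 s.
2. with the blade still in the slot, the screw has been turned clockwise onto its seat (value of joint bleed_screw below 8e-05 m and z of driver in the frame of bleed_top below -0.002 m and horizontal distance between driver and bleed_top below 0.006 m), for 0.1 s.
At the end, for the whole second after the job is handed in: The bleed screw is closed on its seat (within 0.08 mm of lift, a sixth of a radian of turn), and the red screwdriver hangs at rest in a hole of the rack, its handle's foot on the shelf within 4 mm of height and the shaft upright within 0.12 rad (value of joint bleed_screw below 8e-05 m and x of driver in the frame of rack between -0.01 and 0.01 m and y of driver in the frame of rack between -0.095 and 0.095 m and z of driver in the frame of rack between 0.005 and 0.013 m and angle between driver's own z axis and vertical below 0.12 rad and linear speed of driver below 0.02 m/s); the robot touches nothing.
It fails at once if the blade was pressed on the screw head or the block with more than 40 N while not in the slot (contact force between driver and valve_block above 40 N and z of driver in the frame of bleed_top above -0.002 m).
It fails at once if another tool or thing on the bench was moved more than 25 mm (distance of any of cross_driver, nut_driver, cube0, cube1, spanner, oil, grease, caliper from where it was at the start of the episode above 0.025 m).
It also fails if it takes over 72 s, if anything falls off the work surface, if the arm or the gripper's body presses on something with over 40 N, if the wrist force passes 120 N, or if a joint passes its speed limit or range.

### The arm

A 6-joint arm with a two-finger parallel gripper is mounted at the origin on the work surface. World frame = base frame: x ahead of the robot, y to its left, z up, the work surface at z = 0. Lengths are in m, angles in rad, forces in N, time in s.
With the tool pointing down it reaches from about 0.35 to 0.925 m from the base axis. Payload 6.4 kg.
Tool frame: the origin (TCP) lies at the very end of the fingers, on their centre line; the grasp point (between the pads) lies 19 mm behind it (bot.grip_point_offset is the distance from the TCP to the grasp point, in m); z points along the fingers, y is the direction in which the jaws open and shut (so a half turn about z gives the same grasp; the last joint's range is limited). The gripper opens to 85 mm and grips with 20 to 120 N. Pads are 22 mm wide; open, the fingers measure 114 mm over their backs; the gripper's body (76 mm by 85 mm) begins 54 mm behind the grasp point. The pads swing forward as they close: fully open they stand 13 mm farther back than shut.
Start: joints at [-1.459, 0.245, 1.558, -0, 1.339, -0.174], TCP at [0.183, -0.624, 0.21] pointing down, gripper open.
Joint ranges: [-3.13, 3.13], [-1.02, 2.26], [0.13, 2.54], [-0.95, 4.09], [0.21, 2.88], [-2.74, 2.74]. Speed limits (rad/s): [2.57, 2.57, 3.14, 3.14, 3.14, 3.14].

### API

Orientations are given as a rotation vector (axis times angle).
In Python, from station import bot gives the robot as it stands.
- The arm moves only by the tool apply_moves, never from a script. Its argument "plan" is one flat list of numbers, 4 for each row, row after row: the shift along the world's x, y, z in mm, then the turn about the world's z in rad. A call has 1 to 5 rows; each row shifts and turns the commanded pose from where the row before left it; what a row does not reach is not made up. A row lasts 1/12 s, in which the tool goes at most 41.7 mm and 7.16 degrees, less where a joint would pass 70% of its speed; a pose out of reach is approached as far as the arm can. A call is refused whole if a number of a shift passes 41.7 or a number of a turn 0.125, either way. A call with a gripper value outside its range is refused whole. "grip" is the opening, from 0 (shut) to 1 (fully open), set as the call begins (left out, the last holds). The fingers move at their own pace and stop on an object; the grip force is fixed at half the most. Time passes only in rows, so rows that do not move let the fingers close. It gives the time, the measured TCP pose, the force and the opening at its end, in the units of the state.
- bot.sense(): the state, without advancing time (a new reading comes with each control period).
- bot.read_camera(name): name is "scene" or "top" or "wrist"; returns the picture (480x640x3 uint8, red, green, blue); there is no depth.
- bot.camera_params(name): a dict with "camera_matrix" (3x3 intrinsics, pixels), "xyz" and "orientation" of the camera in the world; the wrist camera has in their place "mount" (4x4, takes a point from camera to tool coordinates, whose origin is the TCP and whose axes are the flange's). Camera axes: x right, y up, looking along -z (the intrinsics and any distortion apply to the point x, -y, -z); pixel columns grow to the right and rows downward; lengths in m; the calibration is good to about 2 mm. A picture is of the moment at which its call begins: read the wrist's pose just before it. camera_params takes no time and is no camera call.
- bot.sign_off(): hands the job in, once; it reports no verdict.
The state is a dict: "clock": time; "joint_pos": joint angles; "qd": joint speeds; "effort": joint torques, N m; "position": TCP position; "tool_rot": TCP orientation; "force": force on the tool from outside, world axes, zero at the start; "wrist_torque": the same for the moment, N m; "finger_gap": opening from 0.0 (shut) to 1.0 (fully open).
Only numpy, scipy, OpenCV 4.12 (cv2) and the standard library are available. Lean on these libraries where they do the work, as an engineer would, in place of code of your own. Each camera call takes 0.05 s, during which the arm holds its last target.

## Working session

There is one attempt and no reset: what is moved stays moved. The work goes in short steps, Python scripts to look and compute and a tool call to move; the robot and the scene stay as the last step left them, time stands still between calls to the robot, and variables do not carry over. Pictures are saved under pics/ and viewed, and the job is handed in when it is done.

Besides the shell and the picture viewer there is one more tool, called after ">>>" by a JSON object that holds its "method" and its "body", one argument or row to a line. apply_moves: Moves the arm, as the interface text tells. Its arguments: {"type":"object","properties":{"plan":{"type":"array","items":{"type":"number"}},"grip":{"type":"number"}},"required":["plan"]}

```bash
ls; mkdir -p pics; cat > h.py <<'E'
import numpy as np, cv2
from scipy.spatial.transform import Rotation as R
from station import bot
def snap(name,fn):
    s=bot.sense(); im=bot.read_camera(name); cv2.imwrite('pics/'+fn,im[:,:,::-1]); return im,s
E
python3 - <<'E'
from h import *
s=bot.sense()
for k,v in s.items(): print(k,np.round(v,4))
for n in ['scene','top','wrist']:
    snap(n,n+'0.png'); print(n,bot.camera_params(n))
print(bot.sense()['clock'])
E
```

```text
pics
clock 0.0
joint_pos [-1.4591  0.2458  1.559  -0.      1.3387 -0.1741]
qd [ 0.0021 -0.0004 -0.0003  0.0024  0.0002 -0.0007]
effort [-7.00000e-04 -4.29510e+01 -3.26131e+01 -2.00000e-04  5.20000e-03
  0.00000e+00]
position [ 0.1832 -0.623   0.2088]
tool_rot [-3.1077e+00 -4.4700e-01 -1.0000e-04]
force [ 0.2559  0.5188 -0.3041]
wrist_torque [ 0.0253  0.0268 -0.0087]
finger_gap 0.9975
scene {'camera_matrix': array([[571.18432269,   0.        , 321.59661379],
       [  0.        , 571.18432269, 235.93758485],
       [  0.        ,   0.        ,   1.        ]]), 'xyz': array([1.44532511, 0.64981132, 0.79280771]), 'orientation': array([0.54485778, 1.07491465, 1.96770917])}
top {'camera_matrix': array([[590.23794462,   0.        , 318.70232878],
       [  0.        , 590.23794462, 230.54956059],
       [  0.        ,   0.        ,   1.        ]]), 'xyz': array([0.37667736, 0.02516921, 1.80924225]), 'orientation': array([ 0.06846841, -0.08371616, -1.5697855 ])}
wrist {'camera_matrix': array([[385.78766197,   0.        , 318.48564767],
       [  0.        , 385.78766197, 236.64449004],
       [  0.        ,   0.        ,   1.        ]]), 'mount': array([[ 6.02445300e-04,  9.63210359e-01,  2.68747914e-01,
         6.82847279e-02],
       [ 9.99999149e-01, -8.91262377e-04,  9.52671083e-04,
        -5.48379683e-04],
       [ 1.15714756e-03,  2.68747111e-01, -9.63210076e-01,
        -1.63803867e-01],
       [ 0.00000000e+00,  0.00000000e+00,  0.00000000e+00,
         1.00000000e+00]])}
0.15
```

View pics/scene0.png

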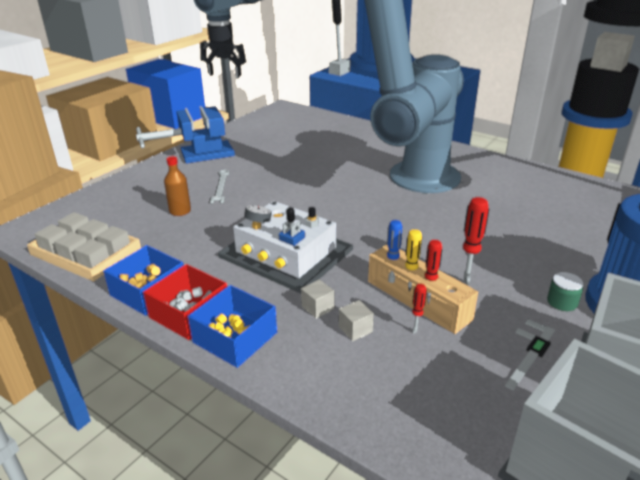

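View pics/top0.png

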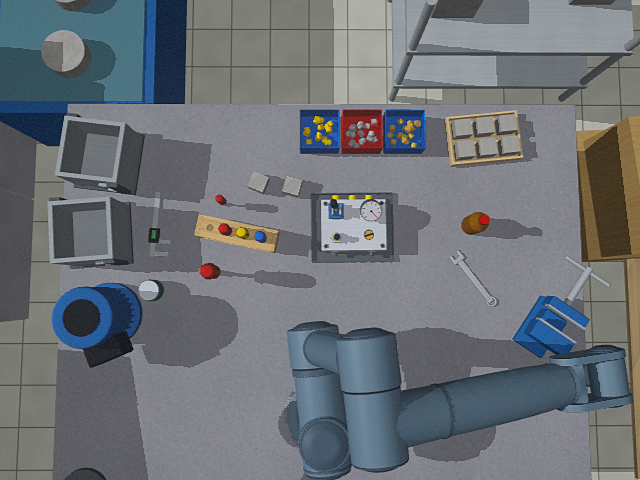

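View pics/wrist0.png

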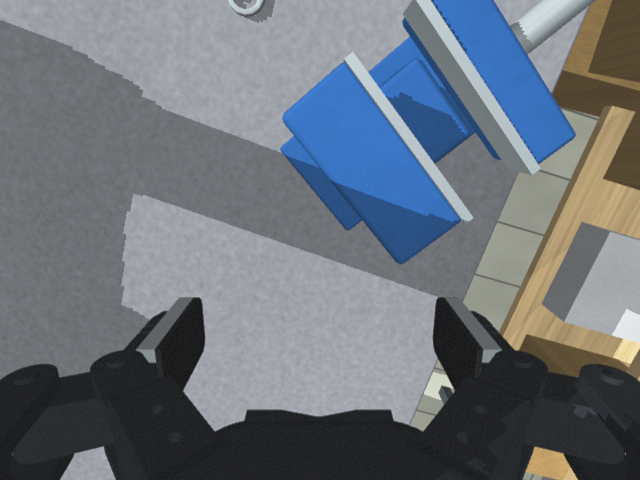

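```bash
python3 - <<'E'
import cv2
a=cv2.imread('pics/top0.png')
cv2.imwrite('pics/c1.png',cv2.resize(a[185:285,185:285],(600,600),interpolation=cv2.INTER_CUBIC))
cv2.imwrite('pics/c2.png',cv2.resize(a[185:270,305:405],(800,680),interpolation=cv2.INTER_CUBIC)[:600])
b=cv2.imread('pics/scene0.png')
cv2.imwrite('pics/c3.png',cv2.resize(b[190:340,340:500],(640,600),interpolation=cv2.INTER_CUBIC))
E
```

```text
(no output)
```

View pics/c1.png

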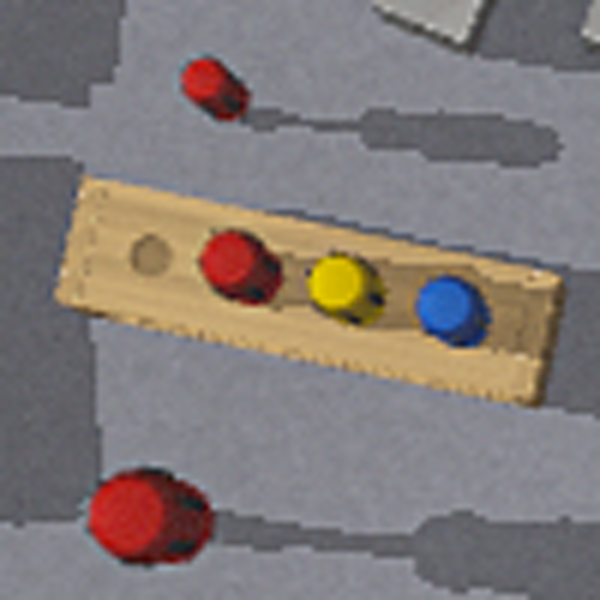

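View pics/c2.png

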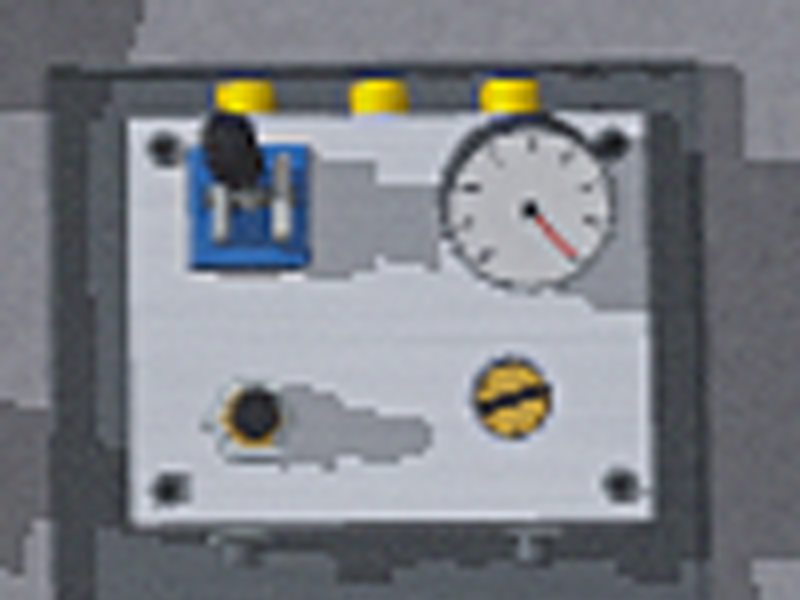

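View pics/c3.png

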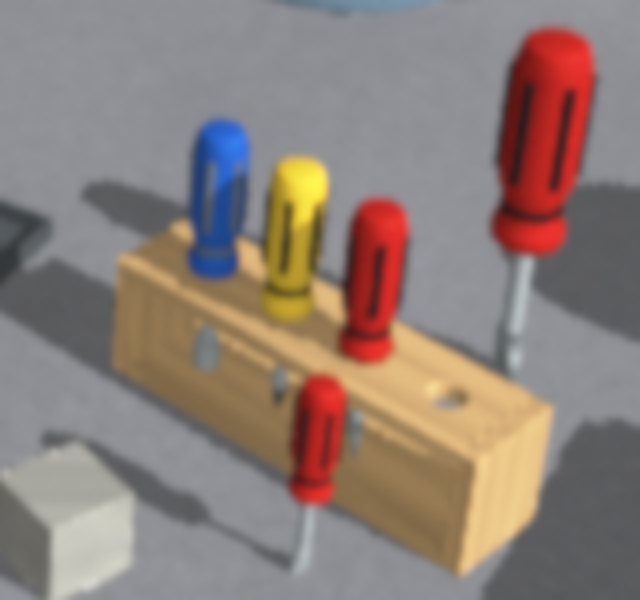

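```bash
cat >> h.py <<'E'
def ray(cam,u,v,s=None):
    p=bot.camera_params(cam); K=p['camera_matrix']
    d=np.array([(u-K[0,2])/K[0,0],-(v-K[1,2])/K[1,1],-1.])
    if 'mount' in p:
        M=p['mount']; Rt=R.from_rotvec(s['tool_rot']).as_matrix()
        return s['position']+Rt@M[:3,3], Rt@M[:3,:3]@d
    return np.array(p['xyz']), R.from_rotvec(p['orientation']).as_matrix()@d
def atz(cam,u,v,z,s=None):
    o,d=ray(cam,u,v,s); return o+d*(z-o[2])/d[2]
def proj(cam,P,s=None):
    p=bot.camera_params(cam); K=p['camera_matrix']
    if 'mount' in p:
        M=p['mount']; Rt=R.from_rotvec(s['tool_rot']).as_matrix()
        o=s['position']+Rt@M[:3,3]; A=Rt@M[:3,:3]
    else: o=np.array(p['xyz']); A=R.from_rotvec(p['orientation']).as_matrix()
    c=A.T@(np.array(P)-o); return K[0,2]+K[0,0]*c[0]/-c[2], K[1,2]-K[1,1]*c[1]/-c[2]
def yaw(s):
    A=R.from_rotvec(s['tool_rot']).as_matrix(); return np.arctan2(A[1,1],A[0,1])
E
python3 - <<'E'
from h import *
c1=lambda x,y:(185+x/6,185+y/6); c2=lambda x,y:(305+x/8,185+y/8)
f=lambda n,uv,z:print(n,np.round(uv,1),np.round(atz('top',*uv,z)*1000,1))
f('red',c1(227,258),.165); f('yel',c1(340,285),.165); f('blue',c1(445,303),.165); f('hole',c1(150,255),.075)
for q in [(85,178),(562,275),(538,405),(57,302)]: f('rackc',c1(*q),.075)
f('small top',c1(206,82),.1);f('large top',c1(125,517),.24);f('large foot-shadow',c1(210,520),.0)
f('screw',c2(512,398),.077);
a=atz('top',*c2(478,408),.077);b=atz('top',*c2(548,390),.077);print('slot ang',np.arctan2(*(b-a)[[1,0]]))
for q in [(128,115),(650,115),(650,520),(132,520)]: f('blk',c2(*q),.082)
s=bot.sense(); print('yaw tool y',yaw(s))
E
```

```text
red [222.8 228. ] [543.6 277.2 165. ]
yel [241.7 232.5] [531.  224.4 165. ]
blue [259.2 235.5] [522.6 175.5 165. ]
hole [210.  227.5] [554.2 328.8  75. ]
rackc [199.2 214.7] [592.3 361.4  75. ]
rackc [278.7 230.8] [544.4 126.4  75. ]
rackc [274.7 252.5] [480.4 137.8  75. ]
rackc [194.5 235.3] [531.  373.9  75. ]
small top [219.3 198.7] [636.3 298.6 100. ]
large top [205.8 271.2] [421.1 308.9 240. ]
large foot-shadow [220.  271.7] [426.3 309.1   0. ]
screw [369.  234.8] [ 532.6 -140.1   77. ]
slot ang -1.318866659261786
blk [321.  199.4] [637.1   1.5  82. ]
blk [386.2 199.4] [ 637.2 -191.6   82. ]
blk [386.2 250. ] [ 487.2 -189.8   82. ]
blk [321.5 250. ] [4.873e+02 2.000e-01 8.200e+01]
yaw tool y -1.2849285840270768
```

>>> {"method": "apply_moves", "body": {
  "plan": [10, 12, 35, 0, 22, 31, 9, 0, 22, 31, 9, 0, 22, 31, 9, 0, 22, 31, 9, 0]
}}

```text
clock: 0.57
position: [0.2818, -0.486, 0.281]
tool_rot: [-3.109, -0.446, -0.0]
force: [0.6, -0.5, 0.4]
finger_gap: 1.001
```

>>> {"method": "apply_moves", "body": {
  "plan": [22, 31, 9, 0, 22, 31, 9, 0, 22, 31, 9, 0, 22, 31, 9, 0, 22, 31, 9, 0]
}}

```text
clock: 0.98
position: [0.3919, -0.3308, 0.3261]
tool_rot: [-3.109, -0.447, 0.0]
force: [1.8, 0.0, 0.2]
finger_gap: 0.999
```

>>> {"method": "apply_moves", "body": {
  "plan": [22, 31, 0, 0, 22, 31, 0, 0, 22, 31, 0, 0, 22, 31, 0, 0, 22, 31, 0, 0]
}}

```text
clock: 1.4
position: [0.5019, -0.1758, 0.3257]
tool_rot: [-3.11, -0.447, 0.0]
force: [0.7, -0.7, 0.3]
finger_gap: 1.0
```

>>> {"method": "apply_moves", "body": {
  "plan": [5, 3, 0, 0, 0, 0, 0, 0, 0, 0, 0, 0]
}}

```text
clock: 1.65
position: [0.5061, -0.1747, 0.3255]
tool_rot: [-3.109, -0.448, 0.001]
force: [-0.4, -0.1, -0.4]
finger_gap: 1.004
```

```bash
python3 - <<'E'
from h import *
im,s=snap('wrist','w1.png'); print(np.round(s['position'],4),yaw(s),np.round(s['joint_pos'],3),s['clock'])
print(proj('wrist',[.5326,-.1401,.077],s))
E
```

```text
[ 0.5061 -0.1747  0.3255] -1.2843417158098445 [-5.440e-01 -1.000e-01  1.713e+00 -1.000e-03  1.529e+00  7.400e-01] 1.65
(np.float64(295.08550607700215), np.float64(161.38486041519397))
```

View pics/w1.png

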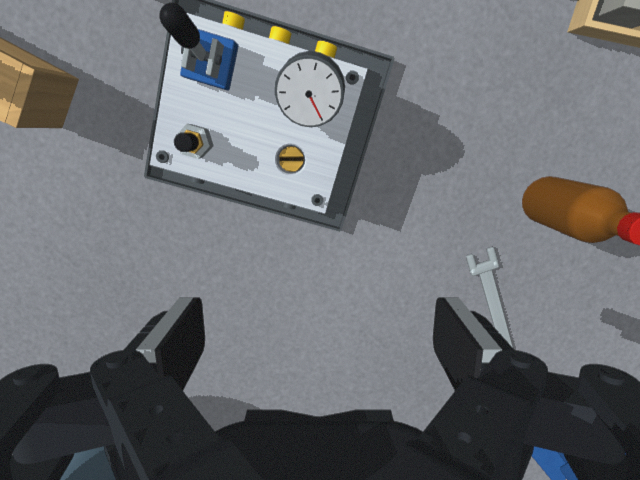

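```bash
python3 - <<'E'
from h import *
a=cv2.imread('pics/w1.png')
cv2.imwrite('pics/c4.png',cv2.resize(a[130:190,250:330],(800,600),interpolation=cv2.INTER_CUBIC))
E
```

```text
(no output)
```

View pics/c4.png

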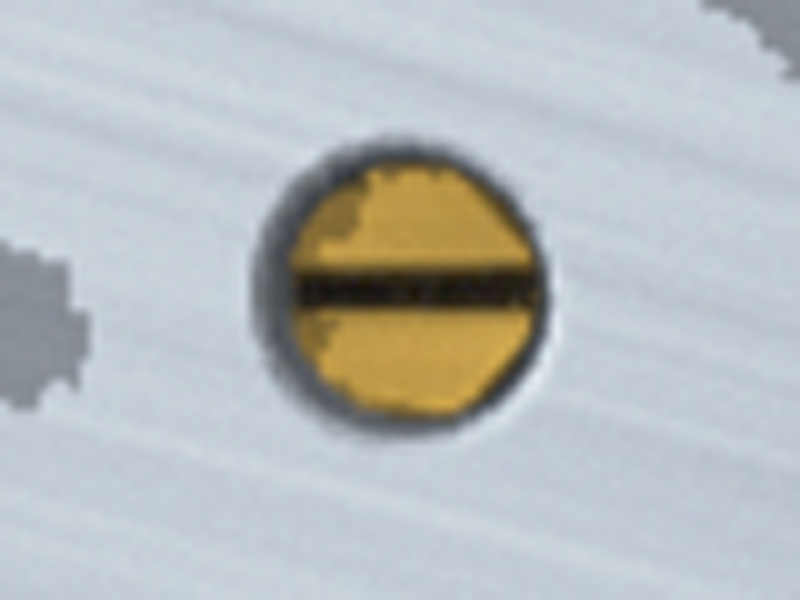

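>>> {"method": "apply_moves", "body": {
  "plan": [3, 37, -2, 0.1, 3, 37, -2, 0.1, 3, 37, -2, 0.1, 3, 37, -2, 0.1, 3, 37, -2, 0.1]
}}

```text
clock: 2.12
position: [0.5208, 0.0102, 0.3159]
tool_rot: [2.901, 1.205, 0.0]
force: [-0.1, -0.4, -0.7]
finger_gap: 1.002
```

>>> {"method": "apply_moves", "body": {
  "plan": [3, 37, -2, 0.1, 3, 37, -2, 0.1, 3, 37, -2, 0.1, 3, 37, -2, 0.1, 3, 37, -2, 0.1]
}}

```text
clock: 2.53
position: [0.5365, 0.1954, 0.3059]
tool_rot: [2.512, 1.886, 0.0]
force: [1.5, -0.1, -0.4]
finger_gap: 1.001
```

>>> {"method": "apply_moves", "body": {
  "plan": [5, 35, -10, 0.08, 2, 35, -10, 0, 0, 12, 0, 0, 0, 0, 0, 0, 0, 0, 0, 0]
}}

```text
clock: 2.95
position: [0.5437, 0.2761, 0.286]
tool_rot: [2.438, 1.981, -0.001]
force: [-0.4, -0.6, 0.6]
finger_gap: 1.0
```

```bash
python3 - <<'E'
from h import *
im,s=snap('wrist','w2.png'); print(np.round(s['position'],4),yaw(s),np.round(s['joint_pos'],3),s['clock'])
print(proj('wrist',[.5436,.2772,.165],s))
E
```

```text
[0.5437 0.2761 0.286 ] -0.2060311862374953 [ 2.840e-01  9.900e-02  1.584e+00 -1.000e-03  1.459e+00  4.910e-01] 2.95
(np.float64(318.2609991899123), np.float64(221.77399894103345))
```

View pics/w2.png

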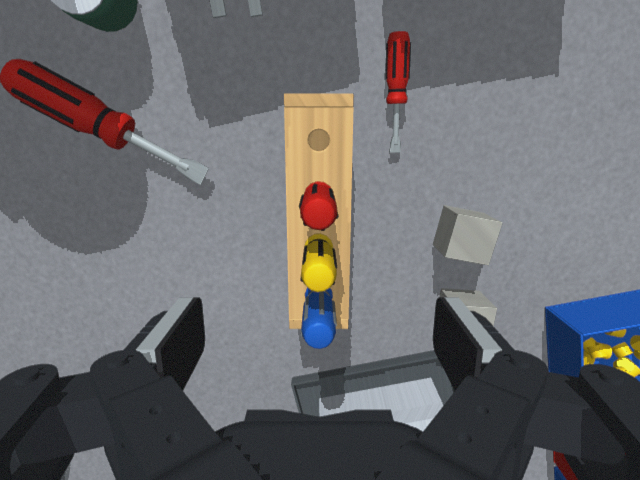

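```bash
python3 - <<'E'
from h import *
a=cv2.imread('pics/w2.png')
cv2.imwrite('pics/c5.png',cv2.resize(a[120:360,260:380],(400,800),interpolation=cv2.INTER_CUBIC)[:600])
im,s=snap('scene','s1.png')
cv2.imwrite('pics/c6.png',cv2.resize(cv2.imread('pics/s1.png')[190:340,340:500],(640,600),interpolation=cv2.INTER_CUBIC))
E
```

```text
(no output)
```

View pics/c5.png

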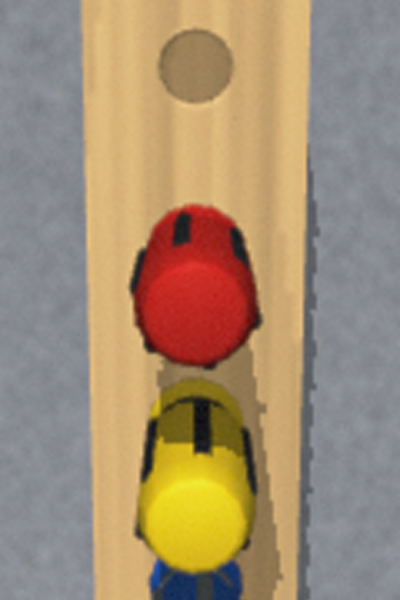

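View pics/c6.png

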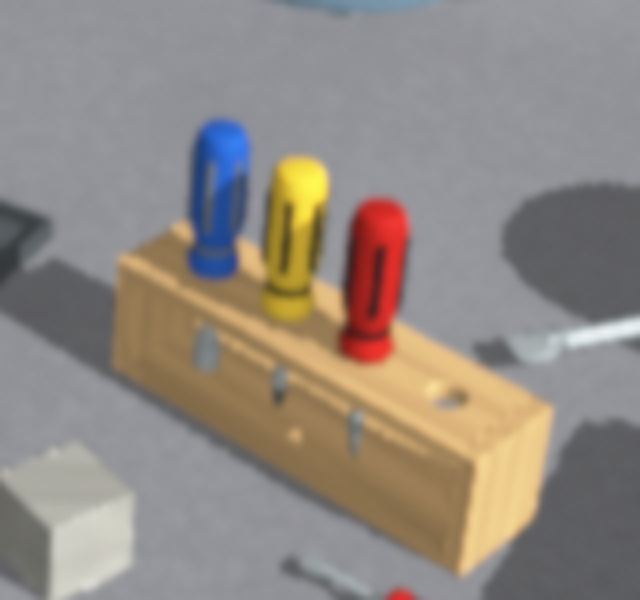

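```bash
python3 - <<'E'
from h import *
s=bot.sense()
f=lambda n,u,v,z:print(n,np.round(atz('wrist',u,v,z,s)*1000,1))
f('red',318.5,213.9,.165);f('yel',319,277.5,.165);f('hole',318.8,139.8,.075)
for q in [(284.5,107),(352.5,107),(349,328),(290,328)]: f('c',*q,.075)
print(proj('wrist',[.5542,.3288,.075],s))
o,d=ray('wrist',318,236,s);print(o,d)
E
```

```text
red [545.4 282.5 165. ]
yel [535.2 232.1 165. ]
hole [556.4 333.3  75. ]
c [531.5 368.6  75. ]
c [592.9 355.7  75. ]
c [547.9 133.4  75. ]
c [485.4 146.5  75. ]
(np.float64(317.4801004947739), np.float64(145.12479994713928))
[0.55778433 0.34276842 0.4504257 ] [-0.05514832 -0.26058233 -0.96387753]
```

>>> {"method": "apply_moves", "body": {
  "plan": [2, 5, -20, 0, 0, 0, -30, 0, 0, 0, -30, 0, 0, 0, -6, 0, 0, 0, 0, 0]
}}

```text
clock: 3.47
position: [0.5442, 0.2805, 0.1978]
tool_rot: [-2.438, -1.979, 0.007]
force: [-0.2, 0.2, 0.4]
finger_gap: 0.998
```

```bash
python3 - <<'E'
from h import *
im,s=snap('wrist','w3.png'); print(np.round(s['position'],4),yaw(s),np.round(s['joint_pos'],3),s['clock'])
print(proj('wrist',[.5436,.2772,.165],s),proj('wrist',[.5454,.2825,.165],s))
E
```

```text
[0.5442 0.2805 0.1978] -0.2069953104043435 [ 0.291  0.172  1.665 -0.     1.309  0.498] 3.4667
(np.float64(319.24251266420924), np.float64(267.4188631796566)) (np.float64(320.50628627573656), np.float64(257.6815670162233))
```

View pics/w3.png

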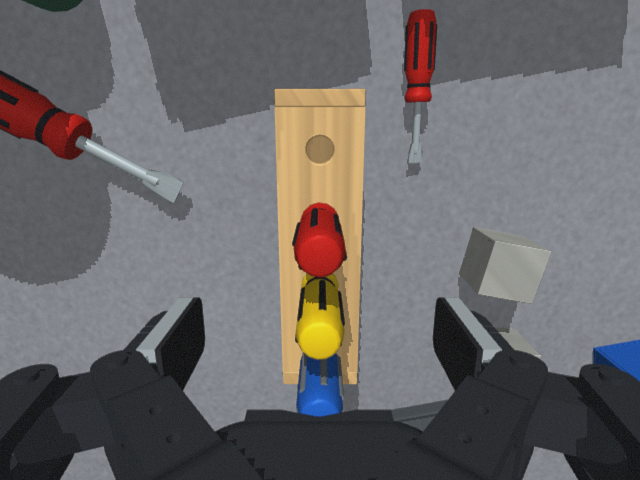

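>>> {"method": "apply_moves", "body": {
  "plan": [1, 4, -20, 0, 0, 0, -30, 0, 0, 0, -30, 0, 0, 0, -8, 0, 0, 0, 0, 0]
}}

```text
clock: 3.93
position: [0.5458, 0.2858, 0.1113]
tool_rot: [-2.437, -1.981, 0.003]
force: [-0.2, 0.4, 0.7]
finger_gap: 1.0
```

>>> {"method": "apply_moves", "body": {
  "plan": [0, 0, 0, 0, 0, 0, 0, 0, 0, 0, 0, 0, 0, 0, 0, 0, 0, 0, 0, 0],
  "grip": 0.0
}}

```text
clock: 4.35
position: [0.5471, 0.2868, 0.1138]
tool_rot: [2.436, 1.982, 0.004]
force: [1.9, 0.2, 3.6]
finger_gap: 0.332
```

>>> {"method": "apply_moves", "body": {
  "plan": [0, 0, 0, 0, 0, 0, 0, 0, 0, 0, 0, 0]
}}

```text
clock: 4.6
position: [0.5472, 0.2868, 0.1138]
tool_rot: [2.436, 1.982, 0.004]
force: [-1.5, 0.2, 5.4]
finger_gap: 0.334
```

```bash
python3 - <<'E'
from h import *
im,s=snap('wrist','w4.png'); print(np.round(s['position'],4),yaw(s),np.round(s['joint_pos'],3),s['clock'],s['force'],s['wrist_torque'],s['finger_gap'])
E
```

```text
[0.5472 0.2868 0.1138] -0.20490052570413103 [0.299 0.271 1.713 0.    1.156 0.504] 4.6 [-1.5391279   0.15343614  5.38333353] [-0.05322007  0.22183161 -0.01949661] 0.3341473674689041
```

View pics/w4.png

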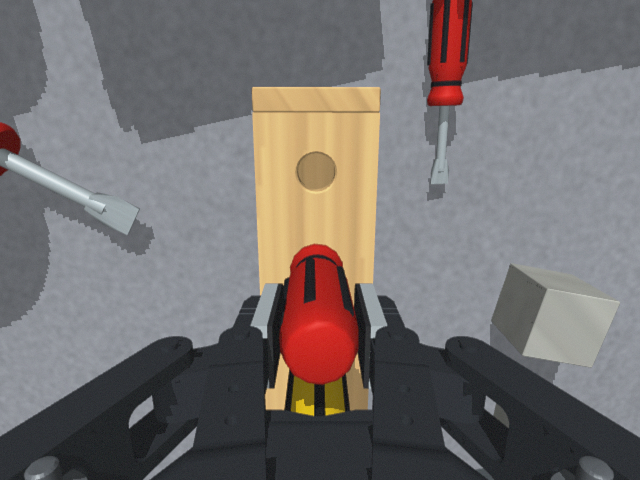

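>>> {"method": "apply_moves", "body": {
  "plan": [0, 0, 20, 0, 0, 0, 25, 0, 0, 0, 25, 0, 0, 0, 25, 0, 0, 0, 25, 0]
}}

```text
clock: 5.07
position: [0.5459, 0.2862, 0.2327]
tool_rot: [-2.437, -1.982, 0.001]
force: [-0.5, 0.3, -1.0]
finger_gap: 0.329
```

>>> {"method": "apply_moves", "body": {
  "plan": [0, 0, 30, 0, 0, 0, 30, 0, 0, 0, 20, 0, 0, 0, 0, 0, 0, 0, 0, 0]
}}

```text
clock: 5.48
position: [0.5466, 0.2865, 0.3127]
tool_rot: [2.436, 1.982, 0.003]
force: [-1.3, -0.7, -2.3]
finger_gap: 0.333
```

```bash
python3 - <<'E'
from h import *
im,s=snap('wrist','w5.png'); print(np.round(s['position'],4),yaw(s),np.round(s['joint_pos'],3),s['clock'],s['force'],s['wrist_torque'],s['finger_gap'])
im,s=snap('scene','s2.png')
A=R.from_rotvec(s['tool_rot']).as_matrix()
print(proj('wrist',s['position']+A@[0,0,.101],s),proj('scene',s['position']+A@[0,0,.101],s))
E
```

```text
[0.5466 0.2865 0.3127] -0.2048880178155102 [ 0.299  0.102  1.533 -0.     1.504  0.504] 5.4833 [-1.31803455 -0.6994679  -2.31631746] [ 0.03213938  0.00065727 -0.03983489] 0.3325440791769133
(np.float64(318.70211995853793), np.float64(229.9156429436346)) (np.float64(439.53692843414035), np.float64(222.57555993098234))
```

View pics/w5.png

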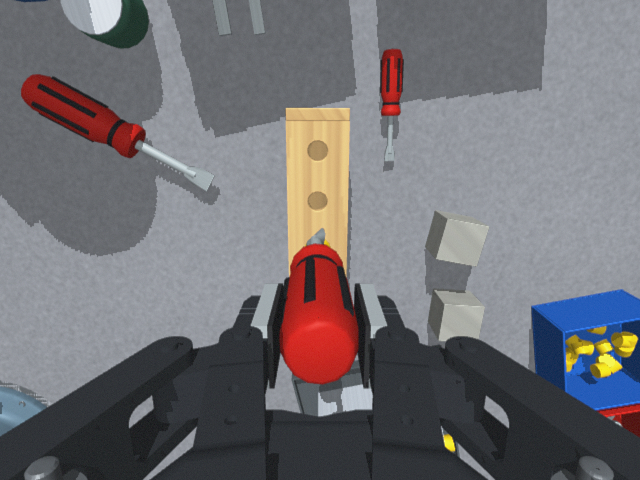

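View pics/s2.png

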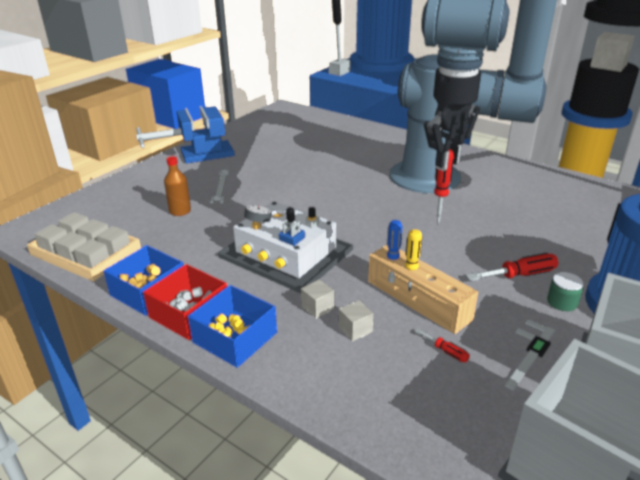

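```bash
python3 - <<'E'
from h import *
a=cv2.imread('pics/w5.png')
cv2.imwrite('pics/c7.png',cv2.resize(a[130:280,270:370],(400,600),interpolation=cv2.INTER_CUBIC))
cv2.imwrite('pics/c7b.png',cv2.resize(a[222:262,290:346],(784,560),interpolation=cv2.INTER_CUBIC))
b=cv2.imread('pics/s2.png')
cv2.imwrite('pics/c8.png',cv2.resize(b[170:230,415:465],(500,600),interpolation=cv2.INTER_CUBIC))
E
```

```text
(no output)
```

View pics/c7.png

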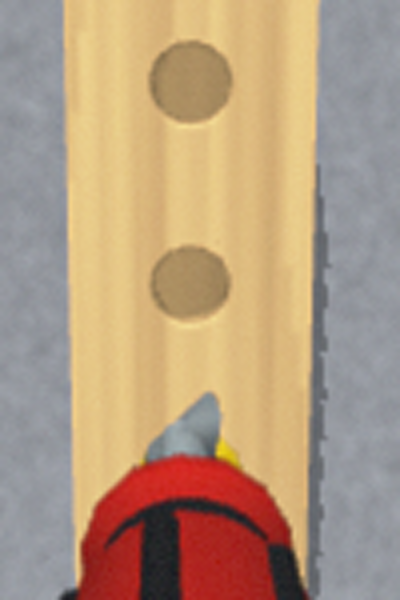

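View pics/c7b.png

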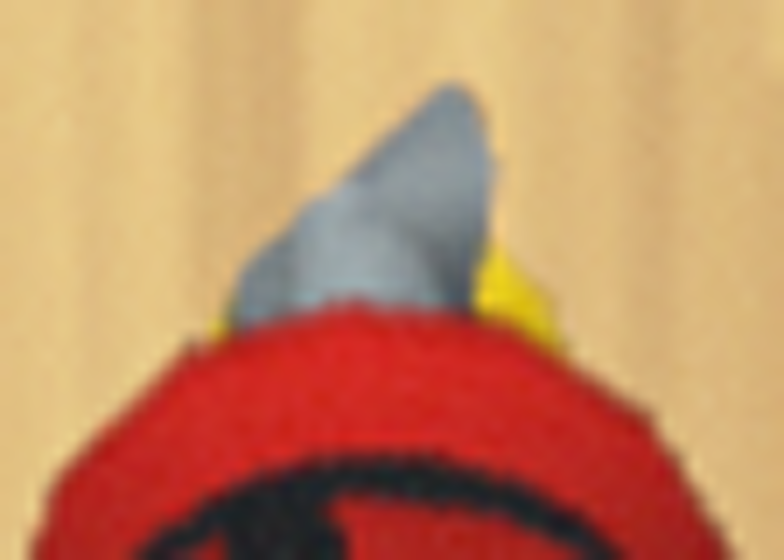

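View pics/c8.png

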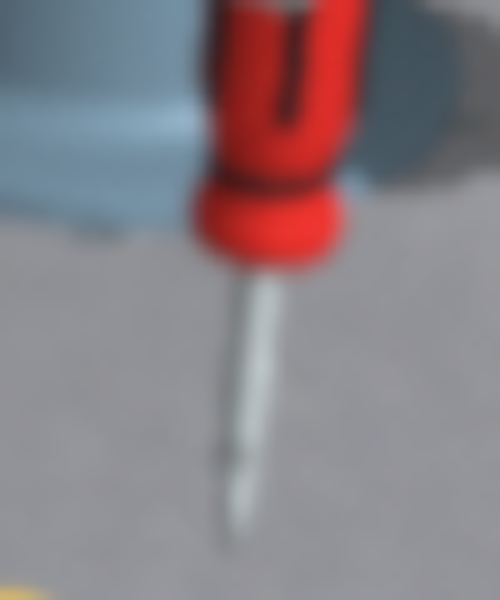

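```bash
python3 - <<'E'
from h import *
s=bot.sense(); A=R.from_rotvec(s['tool_rot']).as_matrix()
for d in [.099,.102]:
  for phi in [.4,.5,.6,.7,.8,.9,1.0]:
    o=[]
    for sg in (1,-1):
        for h in (0,.012):
            # phi: blade dir angle from tool y toward tool x
            p=np.array([np.sin(phi),np.cos(phi),0])*.0075*sg+[0,0,d-h]
            u,v=proj('wrist',s['position']+A@p,s); o+=[(round((u-290)*14),round((v-222)*14))]
    print(d,phi,o)
E
```

```text
0.099 0.4 [(540, 65), (546, 125), (265, 177), (259, 242)]
0.099 0.5 [(533, 51), (539, 112), (271, 190), (266, 256)]
0.099 0.6 [(526, 39), (531, 99), (279, 202), (274, 268)]
0.099 0.7 [(517, 27), (522, 87), (288, 213), (283, 280)]
0.099 0.8 [(506, 17), (511, 76), (298, 224), (294, 291)]
0.099 0.9 [(495, 7), (499, 66), (310, 233), (306, 301)]
0.099 1.0 [(483, -1), (487, 57), (322, 241), (318, 309)]
0.102 0.4 [(538, 50), (544, 110), (266, 161), (260, 225)]
0.102 0.5 [(532, 37), (538, 96), (273, 174), (267, 239)]
0.102 0.6 [(524, 25), (530, 83), (280, 186), (275, 251)]
0.102 0.7 [(515, 13), (520, 71), (289, 197), (285, 263)]
0.102 0.8 [(505, 3), (510, 60), (299, 208), (295, 274)]
0.102 0.9 [(494, -7), (498, 50), (311, 217), (307, 283)]
0.102 1.0 [(482, -15), (486, 42), (322, 225), (319, 292)]
```

```bash
python3 - <<'E'
from h import *
s={'position':np.array([.5061,-.1747,.3255]),'tool_rot':np.array([-3.109,-.448,.001])}
for z in (.0765,.082): print(atz('wrist',291.6,158.9,z,s),atz('wrist',290.5,158.8,z,s))
s=bot.sense()
a=lambda x,y:(270+x/4,130+y/4)
for q in [(190,82),(190,284)]: print(atz('wrist',*a(*q),.075,s))
E
```

```text
[ 0.5350436  -0.13634196  0.0765    ] [ 0.53481593 -0.135205    0.0765    ]
[ 0.53553706 -0.13659371  0.082     ] [ 0.53531243 -0.1354719   0.082     ]
[0.55322572 0.33320162 0.075     ]
[0.54272036 0.28270735 0.075     ]
```

>>> {"method": "apply_moves", "body": {
  "plan": [0, -10, 20, 0.1, 0, -30, 0, 0.1, 0, -35, 0, 0.1, 0, -35, 0, 0.1, 0, -35, 0, 0.1]
}}

```text
clock: 6.0
position: [0.5451, 0.1401, 0.3292]
tool_rot: [-1.862, -2.527, 0.004]
force: [0.7, -0.4, -1.0]
finger_gap: 0.329
```

>>> {"method": "apply_moves", "body": {
  "plan": [-2, -35, 0, 0.1, -2, -35, 0, 0.1, -2, -35, 0, 0.1, -2, -35, 0, 0.1, -2, -35, 0, 0.1]
}}

```text
clock: 6.42
position: [0.535, -0.035, 0.3293]
tool_rot: [-1.179, -2.907, 0.001]
force: [0.8, -0.1, -0.6]
finger_gap: 0.328
```

>>> {"method": "apply_moves", "body": {
  "plan": [-2, -35, 0, 0.1, -2, -35, 0, 0.1, 0, -20, 0, 0.07, 0, -8, 0, 0, 0, 0, 0, 0]
}}

```text
clock: 6.83
position: [0.5314, -0.1328, 0.3295]
tool_rot: [-0.791, -3.036, -0.001]
force: [-0.2, -1.1, -1.3]
finger_gap: 0.325
```

```bash
python3 - <<'E'
from h import *
im,s=snap('wrist','w6.png'); print(np.round(s['position'],4),yaw(s),np.round(s['joint_pos'],3),s['clock'],s['force'],s['wrist_torque'],s['finger_gap'])
print(proj('wrist',[.535,-.1363,.077],s))
E
```

```text
[ 0.5314 -0.1328  0.3295] 1.0608994466522577 [-0.452 -0.069  1.676 -0.     1.538 -1.513] 6.8333 [-0.16190601 -1.05823555 -1.34374788] [-0.0080946  -0.01897191 -0.00265428] 0.3253500572070529
(np.float64(316.4688450811328), np.float64(199.73541678927205))
```

View pics/w6.png

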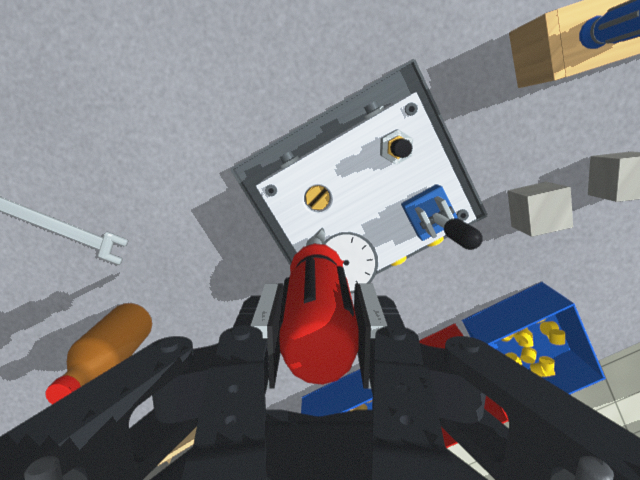

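```bash
python3 - <<'E'
from h import *
a=cv2.imread('pics/w6.png')
cv2.imwrite('pics/c9.png',cv2.resize(a[178:260,283:357],(540,600),interpolation=cv2.INTER_CUBIC))
E
```

```text
(no output)
```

View pics/c9.png

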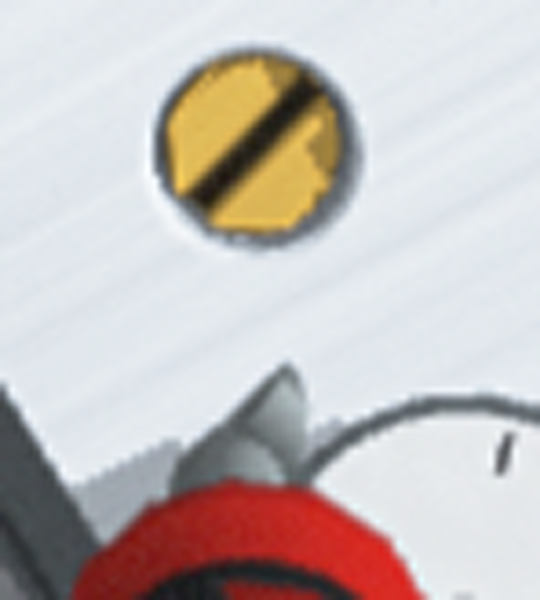

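```bash
python3 - <<'E'
from h import *
s=bot.sense()
sc=atz('wrist',317.7,198.3,.0768,s); print('screw',sc)
A=R.from_rotvec(s['tool_rot']).as_matrix()
for d in (.100,.105):
    t=atz('wrist',315.1,235,s['position'][2]-d,s); print('tip',t,'delta mm',(sc-t)*1000, 'tool', A.T@(t-s['position'])*1000)
    # predicted corners
    for sg in (1,-1): print(np.round([ (np.array(proj('wrist',t+A@(np.array([np.sin(.78),np.cos(.78),0])*.0075*sg),s))-[283,178])*7.3]))
E
```

```text
screw [ 0.53482439 -0.13307907  0.0768    ]
tip [ 0.53402303 -0.13463381  0.23002947] delta mm [   0.80135153    1.55474144 -153.22947104] tool [-3.89209386 -1.59159492 99.98692284]
[[289. 363.]]
[[180. 468.]]
tip [ 0.5351864  -0.13532528  0.22502947] delta mm [  -0.36201017    2.24621285 -148.22947104] tool [ -5.26190169  -1.63085832 104.98228349]
[[288. 364.]]
[[181. 467.]]
```

>>> {"method": "apply_moves", "body": {
  "plan": [0, 2, -20, 0, 0, 0, -30, 0, 0, 0, -35, 0, 0, 0, -25, 0, 0, 0, -8, 0]
}}

```text
clock: 7.3
position: [0.5295, -0.1265, 0.2082]
tool_rot: [-0.782, -3.033, -0.004]
force: [-1.1, -0.1, -3.0]
finger_gap: 0.327
```

>>> {"method": "apply_moves", "body": {
  "plan": [0, 0, 0, 0, 0, 0, 0, 0, 0, 0, 0, 0]
}}

```text
clock: 7.55
position: [0.5336, -0.1297, 0.2163]
tool_rot: [0.784, 3.038, -0.001]
force: [-1.3, -0.1, -0.1]
finger_gap: 0.332
```

```bash
python3 - <<'E'
from h import *
im,s=snap('wrist','w7.png'); print(np.round(s['position'],4),yaw(s),np.round(s['joint_pos'],3),s['clock'],s['force'],s['wrist_torque'],s['finger_gap'])
a=cv2.imread('pics/w7.png')
cv2.imwrite('pics/c10.png',cv2.resize(a[178:278,270:370],(600,600),interpolation=cv2.INTER_CUBIC))
snap('scene','s3.png');b=cv2.imread('pics/s3.png')
cv2.imwrite('pics/c11.png',cv2.resize(b[150:290,210:360],(640,600),interpolation=cv2.INTER_CUBIC))
E
```

```text
[ 0.5336 -0.1297  0.2163] 1.0655494164672916 [-4.450e-01  1.000e-03  1.814e+00  0.000e+00  1.323e+00 -1.511e+00] 7.55 [-1.30567496 -0.14806724 -0.05170914] [-0.01806358 -0.03417202 -0.00254684] 0.33159190685324885
```

View pics/c10.png

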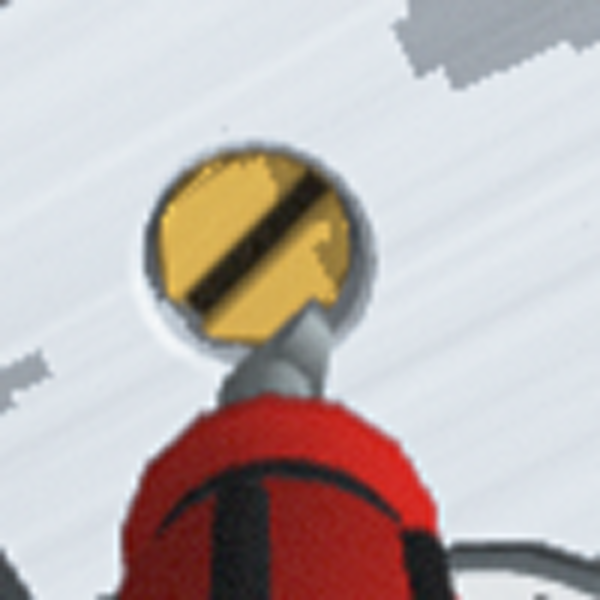

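View pics/c11.png

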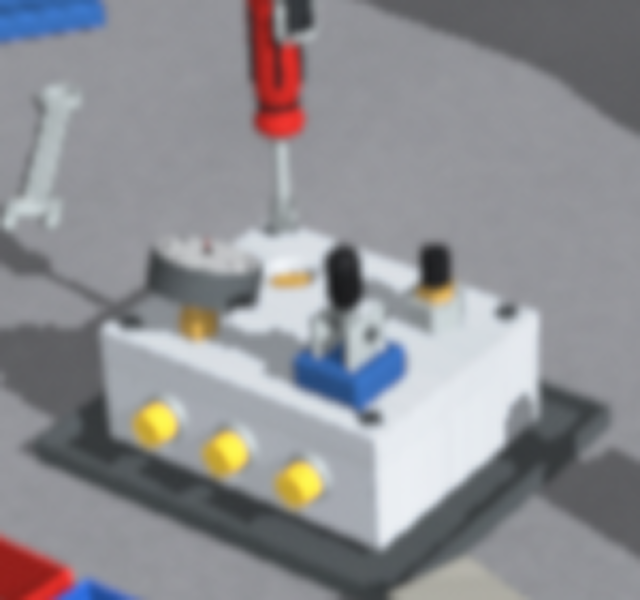

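```bash
cat > m.py <<'E'
from h import *
import sys
s=bot.sense(); print(s['position'],s['clock'])
hu,hv,tu,tv=map(float,sys.argv[1:5])
sc=atz('wrist',hu,hv,.0768,s); print('screw',sc*1000)
for d in (.100,.105):
    t=atz('wrist',tu,tv,s['position'][2]-d,s); print('delta mm',(sc-t)*1000)
E
python3 m.py 312.8 219.3 314.7 236.2
```

```text
[ 0.53349206 -0.1299743   0.2162876 ] 7.65
screw [ 533.59649849 -134.25583511   76.8       ]
delta mm [ -3.53726123  -0.15090529 -39.48760323]
delta mm [ -4.74930486   0.56980788 -34.48760323]
```

>>> {"method": "apply_moves", "body": {
  "plan": [-2, 0, -10, 0, -2, 0, -8, 0, 0, 0, -2, 0, 0, 0, 0, 0, 0, 0, 0, 0]
}}

```text
clock: 8.07
position: [0.528, -0.1296, 0.1935]
tool_rot: [-0.786, -3.041, -0.0]
force: [0.3, -0.6, -1.5]
finger_gap: 0.33
```

```bash
python3 - <<'E'
from h import *
im,s=snap('wrist','w8.png'); print(np.round(s['position'],4),yaw(s),np.round(s['joint_pos'],3),s['clock'],s['force'],s['wrist_torque'],s['finger_gap'])
a=cv2.imread('pics/w8.png')
cv2.imwrite('pics/c12.png',cv2.resize(a[200:260,283:343],(600,600),interpolation=cv2.INTER_CUBIC))
E
```

```text
[ 0.528  -0.1296  0.1935] 1.0647947494139702 [-0.449  0.012  1.845 -0.     1.285 -1.514] 8.0667 [ 0.27162402 -0.63801451 -1.45538823] [0.03319586 0.02281973 0.04940286] 0.3300684960231709
```

View pics/c12.png

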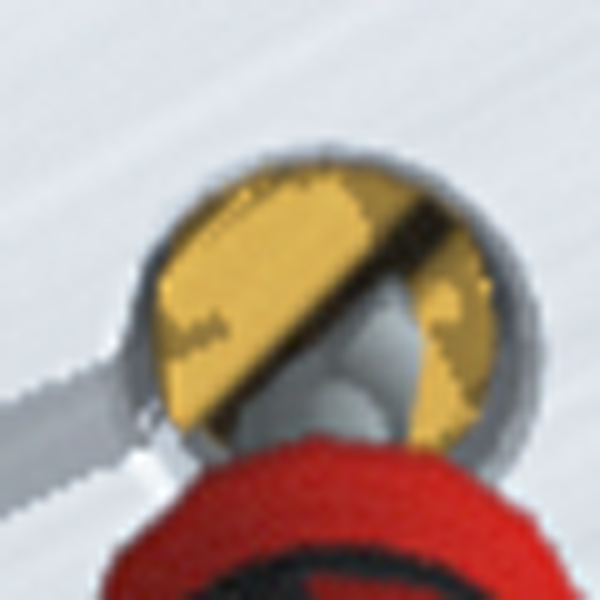

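```bash
python3 m.py 315.6 233.3 315.2 234.8
```

```text
[ 0.52826999 -0.12973148  0.19389564] 8.1167
screw [ 533.96522563 -134.42230555   76.8       ]
delta mm [  3.15075124  -1.54661998 -17.09563622]
delta mm [  1.97225944  -0.85036632 -12.09563622]
```

>>> {"method": "apply_moves", "body": {
  "plan": [2, -1, -5, 0, 0, 0, -3, 0, 0, 0, 0, 0, 0, 0, 0, 0, 0, 0, 0, 0]
}}

```text
clock: 8.53
position: [0.5303, -0.1307, 0.1859]
tool_rot: [-0.786, -3.042, 0.0]
force: [0.1, -0.9, -2.1]
finger_gap: 0.335
```

```bash
python3 - <<'E'
from h import *
im,s=snap('wrist','w9.png'); print(np.round(s['position'],4),yaw(s),np.round(s['joint_pos'],3),s['clock'],s['force'],s['wrist_torque'],s['finger_gap'])
a=cv2.imread('pics/w9.png')
cv2.imwrite('pics/c13.png',cv2.resize(a[205:265,283:343],(600,600),interpolation=cv2.INTER_CUBIC))
E
```

```text
[ 0.5303 -0.1307  0.1859] 1.06501707001458 [-0.449  0.026  1.846 -0.     1.27  -1.514] 8.5333 [ 0.14866871 -0.89644033 -2.10728288] [-0.0261004   0.01845203  0.01746469] 0.33543268813487004
```

View pics/c13.png

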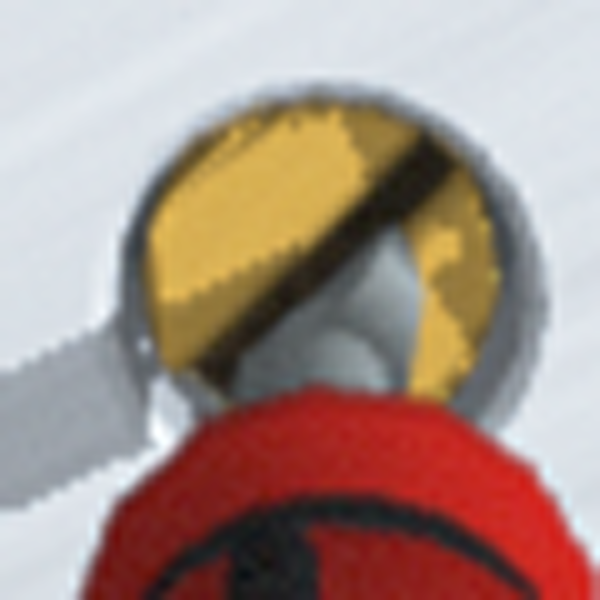

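>>> {"method": "apply_moves", "body": {
  "plan": [-0.6, 0.4, -1, 0, 0, 0, -1, 0, 0, 0, -1, 0, 0, 0, 0, 0, 0, 0, 0, 0]
}}

```text
clock: 9.0
position: [0.5296, -0.1302, 0.1828]
tool_rot: [-0.786, -3.041, -0.0]
force: [0.8, 0.2, -2.4]
finger_gap: 0.33
```

>>> {"method": "apply_moves", "body": {
  "plan": [0, 0, -1, 0, 0, 0, 0, 0, 0, 0, 0, 0]
}}

```text
clock: 9.25
position: [0.5296, -0.1302, 0.1818]
tool_rot: [-0.786, -3.042, -0.0]
force: [0.1, -0.1, -0.9]
finger_gap: 0.325
```

>>> {"method": "apply_moves", "body": {
  "plan": [0, 0, -1, 0, 0, 0, 0, 0, 0, 0, 0, 0]
}}

```text
clock: 9.5
position: [0.5296, -0.1302, 0.1808]
tool_rot: [-0.786, -3.041, -0.0]
force: [0.3, -0.1, -1.7]
finger_gap: 0.334
```

>>> {"method": "apply_moves", "body": {
  "plan": [0, 0, -1, 0, 0, 0, 0, 0]
}}

```text
clock: 9.67
position: [0.5296, -0.1302, 0.1798]
tool_rot: [-0.786, -3.041, -0.0]
force: [-0.4, -0.0, -1.0]
finger_gap: 0.329
```

>>> {"method": "apply_moves", "body": {
  "plan": [0, 0, -1, 0, 0, 0, 0, 0]
}}

```text
clock: 9.83
position: [0.5295, -0.1302, 0.1787]
tool_rot: [-0.786, -3.041, -0.0]
force: [-0.2, -0.7, -0.9]
finger_gap: 0.329
```

>>> {"method": "apply_moves", "body": {
  "plan": [0, 0, -1, 0, 0, 0, 0, 0]
}}

```text
clock: 10.0
position: [0.5295, -0.1302, 0.1777]
tool_rot: [-0.786, -3.041, -0.0]
force: [-0.3, -0.2, -1.2]
finger_gap: 0.327
```

```bash
python3 - <<'E'
from h import *
im,s=snap('wrist','w10.png'); print(np.round(s['position'],4),yaw(s),np.round(s['joint_pos'],3),s['clock'],s['force'],s['wrist_torque'],s['finger_gap'])
a=cv2.imread('pics/w10.png')
cv2.imwrite('pics/c14.png',cv2.resize(a[205:265,283:343],(600,600),interpolation=cv2.INTER_CUBIC))
E
```

```text
[ 0.5295 -0.1302  0.1777] 1.0649715257393915 [-0.449  0.033  1.854 -0.     1.255 -1.514] 10.0 [-0.34134991 -0.15665317 -1.21514937] [-0.02585561  0.03353696  0.02261738] 0.3267695113917666
```

View pics/c14.png

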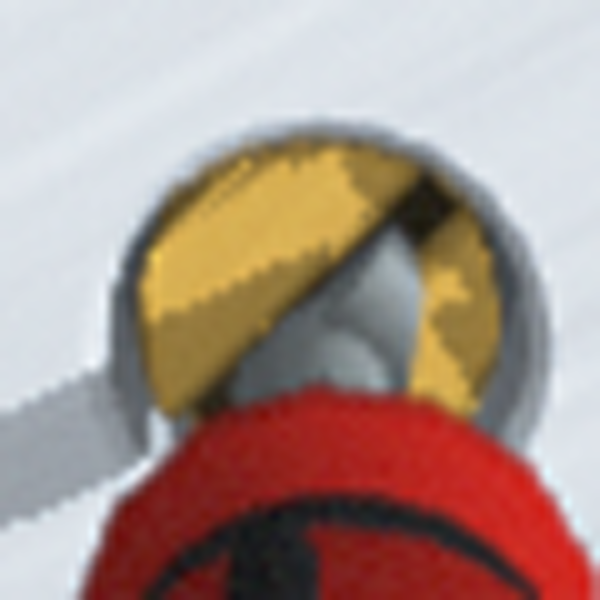

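>>> {"method": "apply_moves", "body": {
  "plan": [0, 0, -1, 0, 0, 0, 0, 0]
}}

```text
clock: 10.22
position: [0.5296, -0.1302, 0.1767]
tool_rot: [-0.786, -3.041, -0.0]
force: [0.4, -0.3, -1.3]
finger_gap: 0.33
```

>>> {"method": "apply_moves", "body": {
  "plan": [0, 0, -1, 0, 0, 0, 0, 0]
}}

```text
clock: 10.38
position: [0.5296, -0.1302, 0.1757]
tool_rot: [-0.786, -3.041, -0.0]
force: [0.2, -0.1, -1.1]
finger_gap: 0.332
```

>>> {"method": "apply_moves", "body": {
  "plan": [0, 0, -1, 0, 0, 0, 0, 0]
}}

```text
clock: 10.55
position: [0.5296, -0.1303, 0.1748]
tool_rot: [-0.786, -3.042, 0.0]
force: [-0.3, -0.2, -0.8]
finger_gap: 0.331
```

>>> {"method": "apply_moves", "body": {
  "plan": [0, 0, -1, 0, 0, 0, 0, 0]
}}

```text
clock: 10.72
position: [0.5301, -0.1305, 0.1746]
tool_rot: [0.786, 3.04, -0.0]
force: [-0.1, -0.5, 0.8]
finger_gap: 0.329
```

```bash
python3 - <<'E'
from h import *
im,s=snap('wrist','w11.png'); print(np.round(s['position'],4),yaw(s),np.round(s['joint_pos'],3),s['clock'],s['force'],s['wrist_torque'],s['finger_gap'])
a=cv2.imread('pics/w11.png')
cv2.imwrite('pics/c15.png',cv2.resize(a[205:265,283:343],(600,600),interpolation=cv2.INTER_CUBIC))
snap('scene','s4.png');b=cv2.imread('pics/s4.png')
cv2.imwrite('pics/c16.png',cv2.resize(b[170:260,240:340],(666,600),interpolation=cv2.INTER_CUBIC))
E
```

```text
[ 0.5301 -0.1305  0.1746] 1.0649926613254965 [-0.449  0.036  1.856 -0.     1.247 -1.514] 10.7167 [-0.10277202 -0.47954488  0.75143124] [-0.01094363  0.01267869  0.01910216] 0.32891888836222233
```

View pics/c15.png

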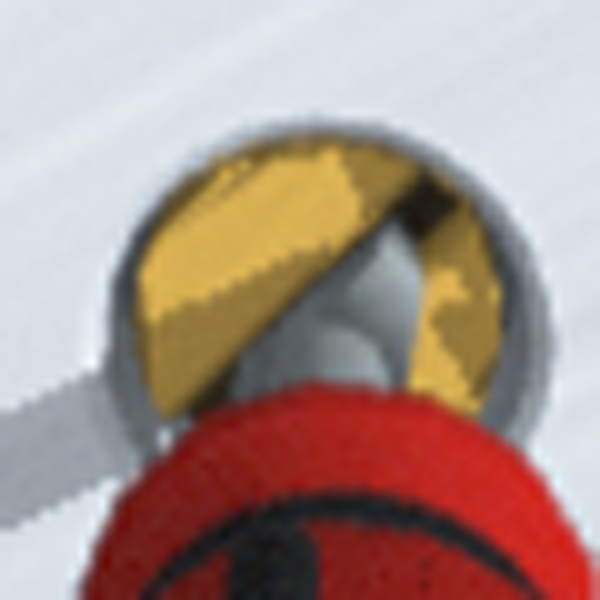

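View pics/c16.png

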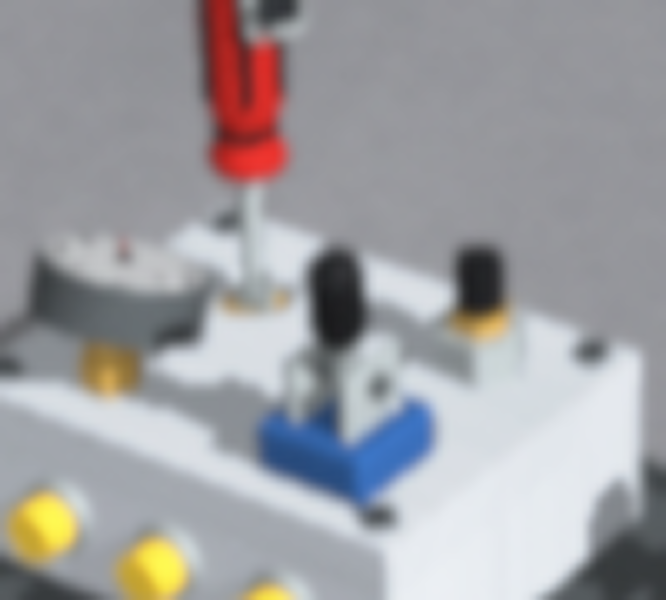

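>>> {"method": "apply_moves", "body": {
  "plan": [0, 0, 0, -0.05, 0, 0, -0.1, -0.05, 0, 0, 0, -0.05, 0, 0, 0, -0.05, 0, 0, 0, 0]
}}

```text
clock: 11.23
position: [0.5304, -0.1301, 0.1745]
tool_rot: [1.086, 2.946, 0.001]
force: [1.0, 1.9, 3.1]
finger_gap: 0.33
```

```bash
cat > q.py <<'E'
from h import *
s=bot.sense(); print(np.round(s['position'],4),'Y',round(yaw(s),3),'j6',round(s['joint_pos'][5],3),'t',round(s['clock'],2),'F',np.round(s['force'],1),'T',np.round(s['wrist_torque'],3),'e6',round(s['effort'][5],3),'g',round(s['finger_gap'],3))
E
python3 q.py
```

```text
[ 0.5304 -0.1301  0.1745] Y 0.864 j6 -1.313 t 11.23 F [1.  1.9 3.1] T [ 0.352 -0.331  0.137] e6 0.445 g 0.33
```

>>> {"method": "apply_moves", "body": {
  "plan": [0, 0, -0.1, -0.1, 0, 0, 0, -0.1, 0, 0, -0.1, -0.1, 0, 0, 0, -0.1, 0, 0, 0, 0]
}}

```text
clock: 11.65
position: [0.5314, -0.1299, 0.1744]
tool_rot: [1.649, 2.67, 0.005]
force: [5.7, 1.5, 1.0]
finger_gap: 0.327
```

```bash
python3 q.py
```

```text
[ 0.5314 -0.1299  0.1744] Y 0.464 j6 -0.914 t 11.65 F [5.7 1.5 1. ] T [ 0.66  -1.365  0.121] e6 0.825 g 0.327
```

```bash
python3 - <<'E'
import numpy as np
o=np.array([-5,-1.6])
def off(Y): return o[0]*np.array([-np.sin(Y),np.cos(Y)])+o[1]*np.array([np.cos(Y),np.sin(Y)])
S=np.array([530.1,-130.5])+off(1.065)
p=np.array([530.1,-130.5])
for Y in np.arange(.464,-3,-.4):
    t=S-off(Y); print(round(Y,2),np.round(t,1),'d',np.round(t-p,1)); p=t
E
```

```text
0.46 [ 532.9 -129.1] d [2.8 1.4]
0.06 [ 535.  -129.2] d [ 2.1 -0.1]
-0.34 [ 536.9 -130.1] d [ 1.9 -0.9]
-0.74 [ 538.2 -131.7] d [ 1.4 -1.6]
-1.14 [ 538.9 -133.7] d [ 0.7 -2. ]
-1.54 [ 538.8 -135.7] d [-0.2 -2.1]
-1.94 [ 537.8 -137.6] d [-1.  -1.9]
-2.34 [ 536.2 -138.9] d [-1.6 -1.3]
-2.74 [ 534.2 -139.5] d [-2.  -0.6]
```

First recentre (no turn), then check.

>>> {"method": "apply_moves", "body": {
  "plan": [1.4, 0.7, 0, 0, 1.4, 0.7, 0, 0, 0, 0, 0, 0]
}}

```text
clock: 11.9
position: [0.5329, -0.1291, 0.1743]
tool_rot: [1.647, 2.674, -0.001]
force: [1.8, 0.6, 5.8]
finger_gap: 0.325
```

```bash
python3 q.py
```

```text
[ 0.5329 -0.1291  0.1743] Y 0.467 j6 -0.911 t 11.9 F [1.8 0.6 5.8] T [ 0.166 -0.465  0.13 ] e6 0.087 g 0.325
```

>>> {"method": "apply_moves", "body": {
  "plan": [0.6, 0, -0.05, -0.1, 0.5, 0, -0.05, -0.1, 0.5, 0, -0.05, -0.1, 0.5, -0.1, -0.05, -0.1, 0, 0, 0, 0]
}}

```text
clock: 12.32
position: [0.5352, -0.1295, 0.1741]
tool_rot: [2.147, 2.29, 0.0]
force: [2.8, 0.6, 4.6]
finger_gap: 0.33
```

```bash
python3 q.py
```

```text
[ 0.5352 -0.1295  0.1741] Y 0.065 j6 -0.507 t 12.32 F [2.8 0.6 4.6] T [ 0.013 -0.733  0.082] e6 0.789 g 0.33
```

>>> {"method": "apply_moves", "body": {
  "plan": [0.5, -0.2, -0.05, -0.1, 0.5, -0.2, -0.05, -0.1, 0.5, -0.2, -0.05, -0.1, 0.4, -0.3, -0.05, -0.1, 0, 0, 0, 0]
}}

```text
clock: 12.73
position: [0.5372, -0.1307, 0.174]
tool_rot: [2.557, 1.82, 0.001]
force: [3.1, -1.8, 4.0]
finger_gap: 0.33
```

```bash
python3 q.py
```

```text
[ 0.5372 -0.1307  0.174 ] Y -0.333 j6 -0.11 t 12.73 F [ 3.1 -1.8  4. ] T [-0.286 -0.888  0.097] e6 0.791 g 0.33
```

>>> {"method": "apply_moves", "body": {
  "plan": [0.5, -0.4, -0.05, -0.1, 0.4, -0.4, -0.05, -0.1, 0.4, -0.4, -0.05, -0.1, 0.4, -0.4, -0.05, -0.1, 0, 0, 0, 0]
}}

```text
clock: 13.15
position: [0.5386, -0.1325, 0.174]
tool_rot: [2.865, 1.281, -0.001]
force: [1.0, -1.3, 6.8]
finger_gap: 0.33
```

```bash
python3 q.py
```

```text
[ 0.5386 -0.1325  0.174 ] Y -0.73 j6 0.286 t 13.15 F [ 1.  -1.3  6.8] T [-0.559 -0.471  0.711] e6 1.371 g 0.33
```

>>> {"method": "apply_moves", "body": {
  "plan": [0.3, -0.5, -0.05, -0.1, 0.2, -0.5, -0.05, -0.1, 0.2, -0.5, -0.05, -0.1, 0.1, -0.5, -0.05, -0.1, 0, 0, 0, 0]
}}

```text
clock: 13.57
position: [0.5389, -0.134, 0.1737]
tool_rot: [3.065, 0.685, -0.001]
force: [-0.4, -0.1, 7.6]
finger_gap: 0.333
```

```bash
python3 q.py
```

```text
[ 0.5389 -0.134   0.1737] Y -1.131 j6 0.684 t 13.57 F [-0.4 -0.1  7.6] T [-0.105 -0.088  0.673] e6 1.288 g 0.333
```

```bash
python3 - <<'E'
from h import *
im,s=snap('wrist','w12.png')
a=cv2.imread('pics/w12.png')
cv2.imwrite('pics/c17.png',cv2.resize(a[200:270,278:348],(600,600),interpolation=cv2.INTER_CUBIC))
E
```

```text
(no output)
```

View pics/c17.png

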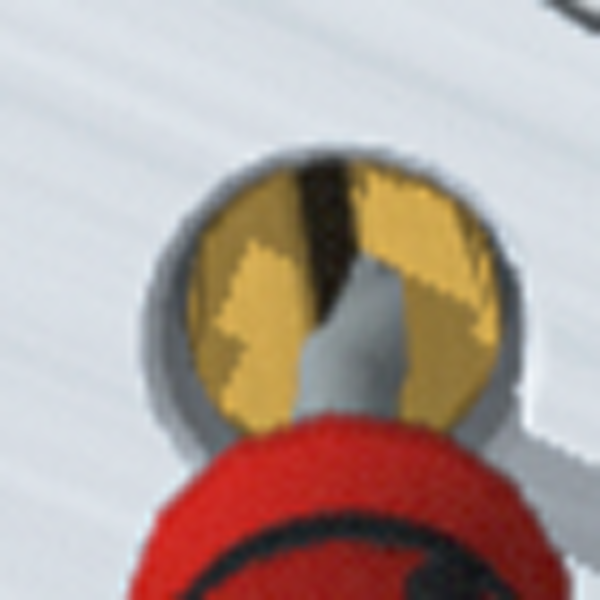

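```bash
python3 - <<'E'
from h import *
a=cv2.imread('pics/w11.png')[195:395,260:380];b=cv2.imread('pics/w12.png')[195:395,260:380]
cv2.imwrite('pics/c18.png',cv2.resize(np.hstack([a,b]),(720,600),interpolation=cv2.INTER_CUBIC))
snap('scene','s5.png');b=cv2.imread('pics/s5.png')
a=cv2.imread('pics/s4.png')
cv2.imwrite('pics/c19.png',cv2.resize(np.hstack([a[160:240,250:310],b[160:240,250:310]]),(800,533),interpolation=cv2.INTER_CUBIC))
E
```

```text
(no output)
```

View pics/c18.png

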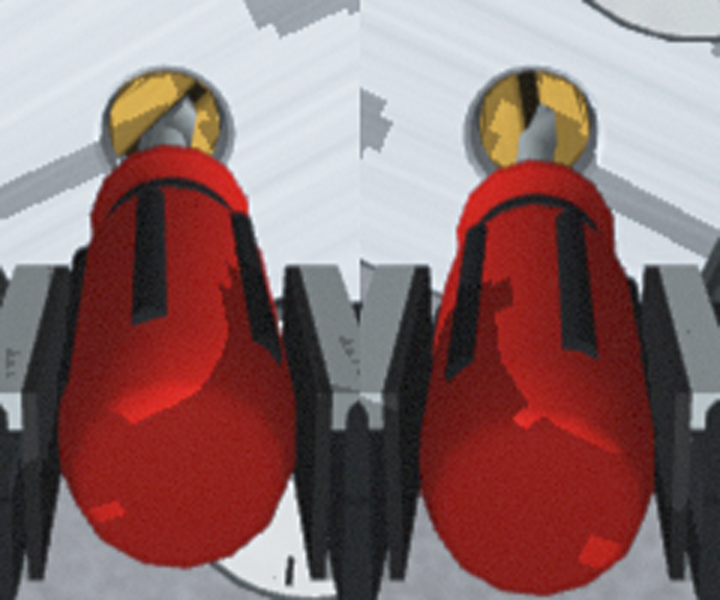

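View pics/c19.png

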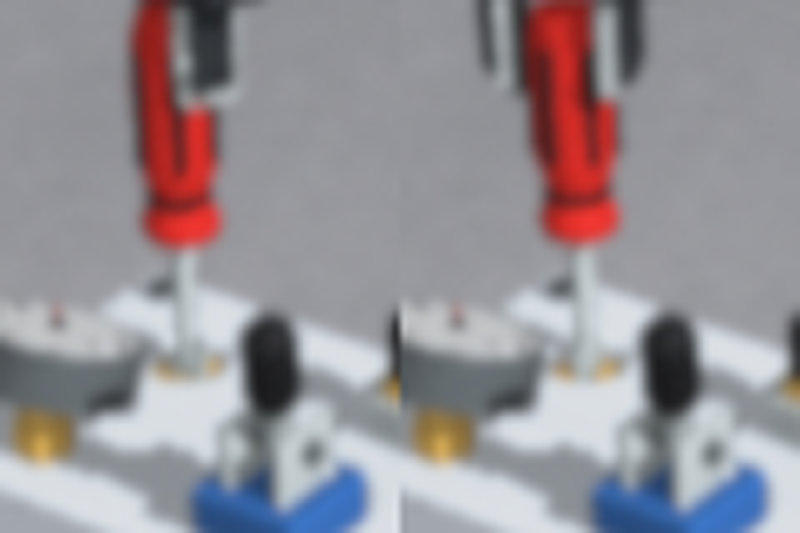

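>>> {"method": "apply_moves", "body": {
  "plan": [0, 0, 0, 0.04, 0, 0, 0, 0.04, 0, 0, 0, 0]
}}

```text
clock: 13.92
position: [0.5388, -0.1337, 0.1737]
tool_rot: [3.034, 0.814, -0.002]
force: [-0.3, 0.7, 7.8]
finger_gap: 0.329
```

```bash
python3 q.py
```

```text
[ 0.5388 -0.1337  0.1737] Y -1.047 j6 0.6 t 13.92 F [-0.3  0.7  7.8] T [0.069 0.025 0.5  ] e6 0.269 g 0.329
```

>>> {"method": "apply_moves", "body": {
  "plan": [0, 0, 0, 0.05, 0, 0, 0, 0.05, 0, 0, 0, 0.05, 0, 0, 0, 0]
}}

```text
clock: 14.25
position: [0.5387, -0.1333, 0.1738]
tool_rot: [-2.965, -1.038, 0.002]
force: [-1.6, 1.2, 9.3]
finger_gap: 0.328
```

```bash
python3 q.py
```

```text
[ 0.5387 -0.1333  0.1738] Y -0.897 j6 0.451 t 14.25 F [-1.6  1.2  9.3] T [0.355 0.218 0.25 ] e6 -0.081 g 0.328
```

>>> {"method": "apply_moves", "body": {
  "plan": [0, 0, 0, 0.05, 0, 0, 0, 0.05, 0, 0, 0, 0.03, 0, 0, 0, 0]
}}

```text
clock: 14.58
position: [0.5384, -0.1331, 0.1738]
tool_rot: [-2.891, -1.226, 0.002]
force: [-1.2, 2.6, 10.5]
finger_gap: 0.327
```

```bash
python3 q.py
```

```text
[ 0.5384 -0.1331  0.1738] Y -0.769 j6 0.322 t 14.58 F [-1.2  2.6 10.5] T [0.604 0.431 0.027] e6 -0.187 g 0.327
```

Torque relieved (0.03 N m). Lift straight out.

>>> {"method": "apply_moves", "body": {
  "plan": [0, 0, 2, 0, 0, 0, 4, 0, 0, 0, 8, 0, 0, 0, 15, 0, 0, 0, 15, 0]
}}

```text
clock: 15.0
position: [0.5376, -0.1331, 0.2161]
tool_rot: [-2.893, -1.219, 0.005]
force: [0.6, 0.7, -0.5]
finger_gap: 0.326
```

>>> {"method": "apply_moves", "body": {
  "plan": [0, 0, 20, 0, 0, 0, 30, 0, 0, 0, 30, 0, 0, 0, 25, 0, 0, 0, 0, 0]
}}

```text
clock: 15.42
position: [0.5406, -0.1345, 0.3284]
tool_rot: [2.888, 1.217, 0.009]
force: [0.3, -0.6, -0.4]
finger_gap: 0.324
```

>>> {"method": "apply_moves", "body": {
  "plan": [0, 0, 0, 0, 0, 0, 0, 0]
}}

```text
clock: 15.58
position: [0.5381, -0.1332, 0.3202]
tool_rot: [-2.894, -1.218, 0.004]
force: [0.8, -0.4, -1.6]
finger_gap: 0.33
```

```bash
python3 q.py; python3 - <<'E'
from h import *
im,s=snap('wrist','w13.png')
a=cv2.imread('pics/w13.png')[150:400,240:400]
cv2.imwrite('pics/c20.png',cv2.resize(a,(384,600),interpolation=cv2.INTER_CUBIC))
snap('scene','s6.png');b=cv2.imread('pics/s6.png')
cv2.imwrite('pics/c21.png',cv2.resize(b[90:240,200:350],(600,600),interpolation=cv2.INTER_CUBIC))
E
```

```text
[ 0.5381 -0.1332  0.3202] Y -0.774 j6 0.327 t 15.58 F [ 0.8 -0.4 -1.6] T [ 0.007 -0.036  0.039] e6 -0.007 g 0.33
```

View pics/c20.png

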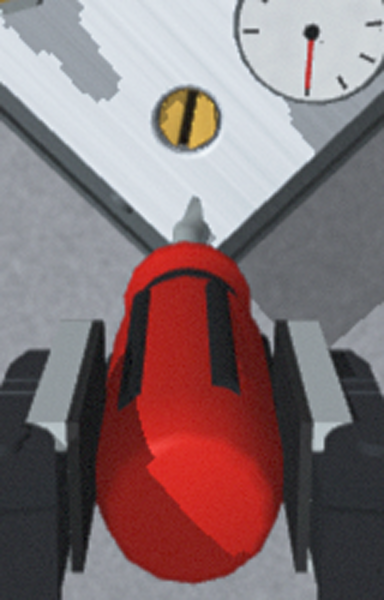

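View pics/c21.png

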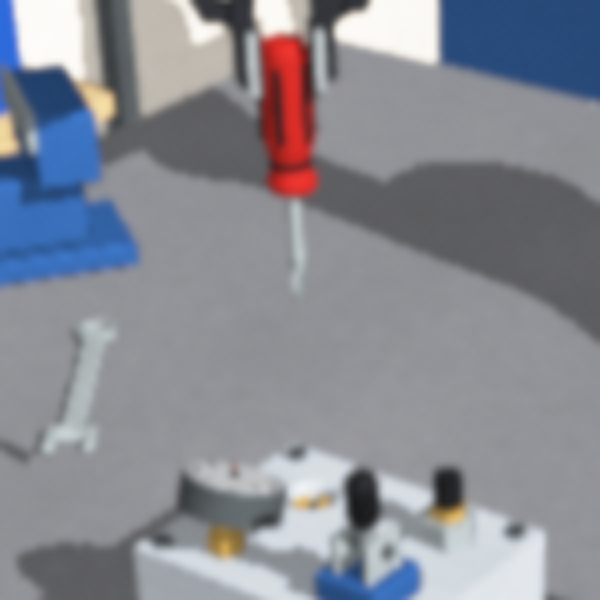

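```bash
python3 - <<'E'
from h import *
a=cv2.imread('pics/w13.png')[180:220,298:338]
b=cv2.imread('pics/w12.png')[210:250,298:338]
cv2.imwrite('pics/c22.png',cv2.resize(np.hstack([a,b]),(800,400),interpolation=cv2.INTER_CUBIC))
E
```

```text
(no output)
```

View pics/c22.png

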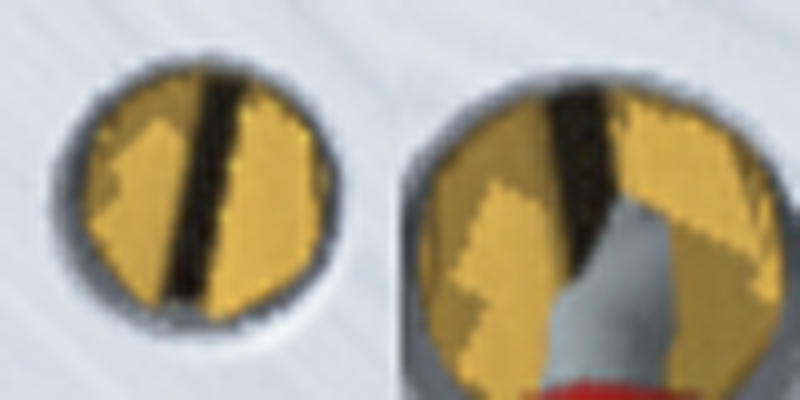

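```bash
python3 - <<'E'
from h import *
a=cv2.imread('pics/w13.png')[225:265,298:346]
cv2.imwrite('pics/c23.png',cv2.resize(a,(720,600),interpolation=cv2.INTER_CUBIC))
s=bot.sense(); A=R.from_rotvec(s['tool_rot']).as_matrix()
for o in [(-4,-2.5),(-5,-1.6),(-6,0),(-8,0)]:
  for phi in [1.3,1.45,1.6]:
    t=[]
    for sg in (1,-1):
        for h in (0,.012):
            p=np.array([o[0]/1000,o[1]/1000,.1045-h])+np.array([np.sin(phi),np.cos(phi),0])*.0075*sg
            u,v=proj('wrist',s['position']+A@p,s); t+=[(round((u-298)*15),round((v-225)*15))]
    print(o,phi,t)
E
```

```text
(-4, -2.5) 1.3 [(309, -15), (309, 47), (226, 275), (222, 349)]
(-4, -2.5) 1.45 [(286, -20), (285, 42), (249, 280), (246, 354)]
(-4, -2.5) 1.6 [(263, -21), (261, 41), (272, 281), (270, 355)]
(-5, -1.6) 1.3 [(328, 5), (329, 68), (245, 295), (242, 370)]
(-5, -1.6) 1.45 [(305, 1), (305, 63), (268, 299), (266, 374)]
(-5, -1.6) 1.6 [(282, 0), (280, 62), (291, 300), (290, 375)]
(-6, 0) 1.3 [(362, 25), (364, 89), (278, 315), (276, 390)]
(-6, 0) 1.45 [(339, 21), (340, 85), (301, 319), (300, 395)]
(-6, 0) 1.6 [(315, 20), (315, 84), (324, 320), (324, 396)]
(-8, 0) 1.3 [(362, 66), (364, 131), (278, 354), (276, 431)]
(-8, 0) 1.45 [(339, 62), (340, 127), (301, 359), (300, 436)]
(-8, 0) 1.6 [(315, 61), (315, 126), (324, 360), (324, 437)]
```

View pics/c23.png

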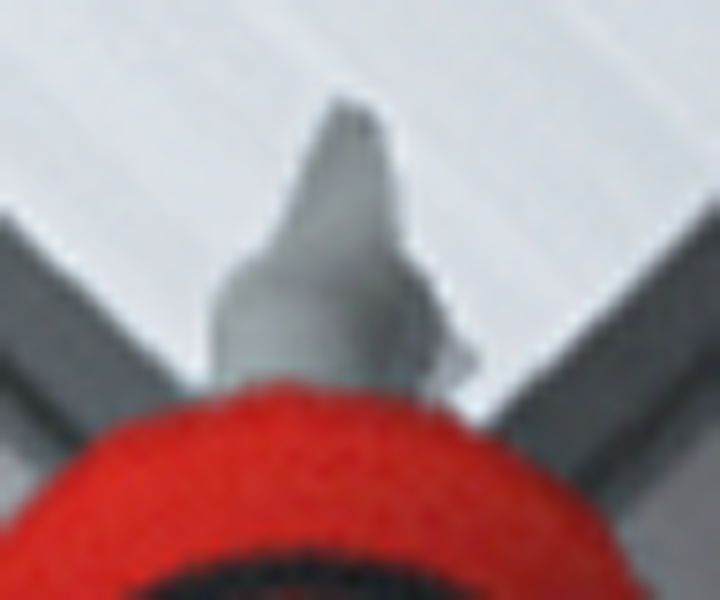

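>>> {"method": "apply_moves", "body": {
  "plan": [0, 10, 10, 0.05, 0, 30, 0, 0.05, 0, 35, 0, 0.05, 0, 35, 0, 0.05, 0, 35, 0, 0.05]
}}

```text
clock: 16.1
position: [0.538, 0.0129, 0.3299]
tool_rot: [-2.718, -1.57, 0.004]
force: [1.1, 0.2, -1.2]
finger_gap: 0.33
```

>>> {"method": "apply_moves", "body": {
  "plan": [1, 35, 0, 0.05, 1, 35, 0, 0.05, 1, 35, 0, 0.05, 1, 35, 0, 0.05, 1, 35, 0, 0.05]
}}

```text
clock: 16.52
position: [0.543, 0.1882, 0.3299]
tool_rot: [-2.501, -1.899, 0.005]
force: [0.5, -1.0, -1.7]
finger_gap: 0.33
```

>>> {"method": "apply_moves", "body": {
  "plan": [0, 35, 0, 0.05, 0, 35, 0, 0.02, 0, 20, 0, 0, 0, 10, 0, 0, 0, 5, 0, 0]
}}

```text
clock: 16.93
position: [0.5432, 0.2925, 0.33]
tool_rot: [-2.435, -1.984, 0.005]
force: [0.1, 0.7, -1.8]
finger_gap: 0.327
```

>>> {"method": "apply_moves", "body": {
  "plan": [0, 0, 0, 0, 0, 0, 0, 0, 0, 0, 0, 0]
}}

```text
clock: 17.18
position: [0.5442, 0.2903, 0.3316]
tool_rot: [2.439, 1.98, -0.001]
force: [0.3, 0.6, -0.8]
finger_gap: 0.328
```

```bash
python3 q.py; python3 - <<'E'
from h import *
im,s=snap('wrist','w14.png')
a=cv2.imread('pics/w14.png')[130:280,270:370]
cv2.imwrite('pics/c24.png',cv2.resize(a,(400,600),interpolation=cv2.INTER_CUBIC))
E
```

```text
[0.5442 0.2903 0.3316] Y -0.207 j6 0.513 t 17.18 F [ 0.3  0.6 -0.8] T [0.017 0.047 0.02 ] e6 -0.002 g 0.328
```

View pics/w14.png

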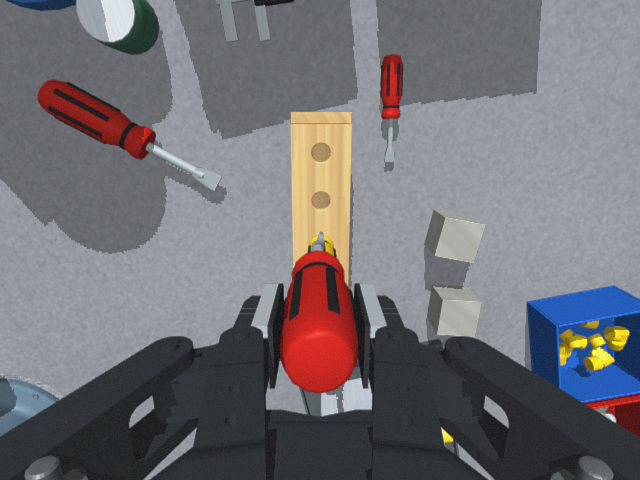

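View pics/c24.png

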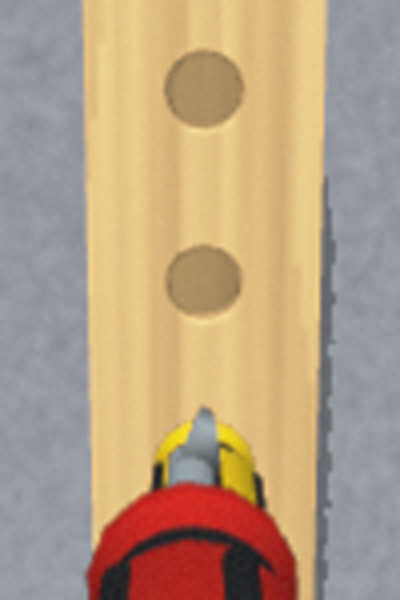

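```bash
python3 - <<'E'
from h import *
s=bot.sense(); A=R.from_rotvec(s['tool_rot']).as_matrix()
h=atz('wrist',321,200.25,.075,s); t=atz('wrist',319.7,242.3,s['position'][2]-.1043,s)
print(s['position'],h*1000,t*1000,(h-t)*1000,A.T@(t-s['position'])*1000)
E
```

```text
[0.54424729 0.29029349 0.3318234 ] [545.42691607 283.19787032  75.        ] [542.88694979 280.20718656 227.52339595] [   2.53996629    2.99068376 -152.52339595] [-10.12177105   0.72884282 104.30288908]
```

>>> {"method": "apply_moves", "body": {
  "plan": [2.5, 3, -20, 0, 0, 0, -30, 0, 0, 0, -30, 0, 0, 0, -25, 0, 0, 0, -10, 0]
}}

```text
clock: 17.65
position: [0.5445, 0.2928, 0.2123]
tool_rot: [-2.437, -1.979, 0.01]
force: [-0.8, -0.1, -1.7]
finger_gap: 0.327
```

>>> {"method": "apply_moves", "body": {
  "plan": [0, 0, 0, 0, 0, 0, 0, 0, 0, 0, 0, 0, 0, 0, 0, 0]
}}

```text
clock: 17.98
position: [0.5478, 0.2949, 0.2195]
tool_rot: [2.436, 1.981, 0.006]
force: [-0.4, 0.5, -1.3]
finger_gap: 0.327
```

```bash
python3 q.py; python3 - <<'E'
from h import *
im,s=snap('wrist','w15.png')
a=cv2.imread('pics/w15.png')[190:270,290:350]
cv2.imwrite('pics/c25.png',cv2.resize(a,(450,600),interpolation=cv2.INTER_CUBIC))
E
```

```text
[0.5478 0.2949 0.2195] Y -0.205 j6 0.517 t 17.98 F [-0.4  0.5 -1.3] T [0.022 0.    0.011] e6 -0.0 g 0.327
```

View pics/c25.png

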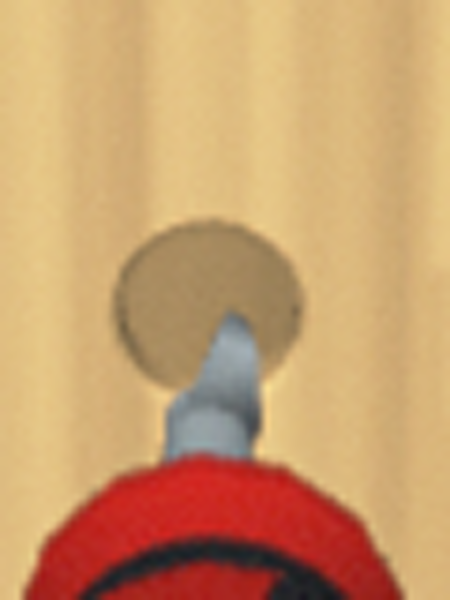

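```bash
python3 - <<'E'
from h import *
s=bot.sense()
h=atz('wrist',317.7,230.9,.075,s); t=atz('wrist',319.8,242.3,s['position'][2]-.1043,s)
print(s['position'],h*1000,t*1000,(h-t)*1000)
E
```

```text
[0.54760981 0.294864   0.21918164] [544.90210315 283.41247626  75.        ] [546.71970931 284.91790368 114.88164388] [ -1.81760615  -1.50542742 -39.88164388]
```

>>> {"method": "apply_moves", "body": {
  "plan": [-1.8, -1.5, -10, 0, 0, 0, -10, 0, 0, 0, -8, 0, 0, 0, 0, 0, 0, 0, 0, 0]
}}

```text
clock: 18.45
position: [0.5439, 0.2928, 0.1873]
tool_rot: [-2.436, -1.982, 0.004]
force: [-0.0, 0.3, -1.4]
finger_gap: 0.327
```

>>> {"method": "apply_moves", "body": {
  "plan": [0, 0, 0, 0, 0, 0, 0, 0]
}}

```text
clock: 18.62
position: [0.545, 0.2932, 0.1893]
tool_rot: [2.437, 1.982, 0.001]
force: [-0.4, 0.3, -1.0]
finger_gap: 0.329
```

```bash
python3 q.py; python3 - <<'E'
from h import *
im,s=snap('wrist','w16.png')
a=cv2.imread('pics/w16.png')[190:270,290:350]
cv2.imwrite('pics/c26.png',cv2.resize(a,(450,600),interpolation=cv2.INTER_CUBIC))
E
```

```text
[0.545  0.2932 0.1893] Y -0.205 j6 0.516 t 18.62 F [-0.4  0.3 -1. ] T [-0.038 -0.014  0.017] e6 0.0 g 0.329
```

View pics/c26.png

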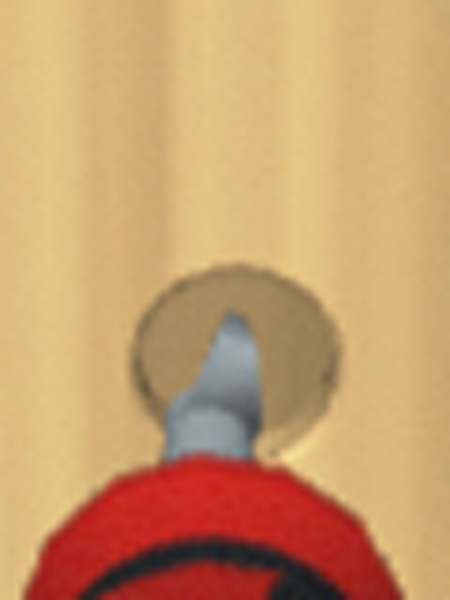

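```bash
python3 - <<'E'
from h import *
s=bot.sense()
h=atz('wrist',321.6,238.3,.075,s); t=atz('wrist',319.8,242.3,s['position'][2]-.1043,s)
print(s['position'],h*1000,t*1000,(h-t)*1000)
E
```

```text
[0.54500602 0.2931854  0.18935216] [545.22463146 283.02978983  75.        ] [543.83046038 283.14232249  85.05215966] [  1.39417109  -0.11253266 -10.05215966]
```

>>> {"method": "apply_moves", "body": {
  "plan": [1.3, 0, -4, 0, 0, 0, -4, 0, 0, 0, -4, 0, 0, 0, -4, 0, 0, 0, -4, 0]
}}

```text
clock: 19.08
position: [0.5458, 0.293, 0.1681]
tool_rot: [-2.437, -1.982, 0.001]
force: [0.2, -0.1, -1.5]
finger_gap: 0.329
```

>>> {"method": "apply_moves", "body": {
  "plan": [0, 0, -5, 0, 0, 0, -5, 0, 0, 0, -5, 0, 0, 0, -5, 0, 0, 0, 0, 0]
}}

```text
clock: 19.5
position: [0.5451, 0.2928, 0.1472]
tool_rot: [-2.436, -1.982, 0.004]
force: [-0.8, -0.8, -1.9]
finger_gap: 0.328
```

>>> {"method": "apply_moves", "body": {
  "plan": [0, 0, -5, 0, 0, 0, -5, 0, 0, 0, -5, 0, 0, 0, -5, 0, 0, 0, 0, 0]
}}

```text
clock: 19.92
position: [0.5451, 0.2928, 0.1272]
tool_rot: [-2.436, -1.982, 0.004]
force: [0.1, 0.4, -1.0]
finger_gap: 0.329
```

>>> {"method": "apply_moves", "body": {
  "plan": [0, 0, -5, 0, 0, 0, -4, 0, 0, 0, -2, 0, 0, 0, 0, 0, 0, 0, 0, 0]
}}

```text
clock: 20.33
position: [0.5459, 0.2931, 0.1177]
tool_rot: [-2.437, -1.982, 0.0]
force: [0.0, -0.5, -1.6]
finger_gap: 0.33
```

```bash
python3 q.py
```

```text
[0.5459 0.2931 0.1177] Y -0.205 j6 0.515 t 20.33 F [ 0.  -0.5 -1.6] T [-0.013  0.031 -0.007] e6 0.0 g 0.33
```

Tip at about 13 mm; foot should land near TCP 0.1133. Lower in 1 mm steps.

>>> {"method": "apply_moves", "body": {
  "plan": [0, 0, -1, 0, 0, 0, -1, 0, 0, 0, -1, 0, 0, 0, 0, 0]
}}

```text
clock: 20.67
position: [0.5459, 0.293, 0.1146]
tool_rot: [-2.437, -1.982, 0.0]
force: [-0.3, 1.0, -1.1]
finger_gap: 0.33
```

>>> {"method": "apply_moves", "body": {
  "plan": [0, 0, -1, 0, 0, 0, 0, 0]
}}

```text
clock: 20.83
position: [0.5461, 0.2931, 0.1139]
tool_rot: [2.437, 1.982, 0.0]
force: [-0.3, -1.2, -1.9]
finger_gap: 0.327
```

>>> {"method": "apply_moves", "body": {
  "plan": [0, 0, -1, 0, 0, 0, 0, 0]
}}

```text
clock: 21.0
position: [0.5463, 0.2933, 0.1138]
tool_rot: [2.437, 1.982, 0.001]
force: [-1.5, -0.5, 4.5]
finger_gap: 0.328
```

```bash
python3 q.py; python3 - <<'E'
from h import *
im,s=snap('wrist','w17.png')
snap('scene','s7.png');b=cv2.imread('pics/s7.png')
cv2.imwrite('pics/c27.png',cv2.resize(b[180:330,350:500],(600,600),interpolation=cv2.INTER_CUBIC))
E
```

```text
[0.5463 0.2933 0.1138] Y -0.205 j6 0.515 t 21.0 F [-1.5 -0.5  4.5] T [-0.087  0.402 -0.032] e6 -0.008 g 0.328
```

View pics/c27.png

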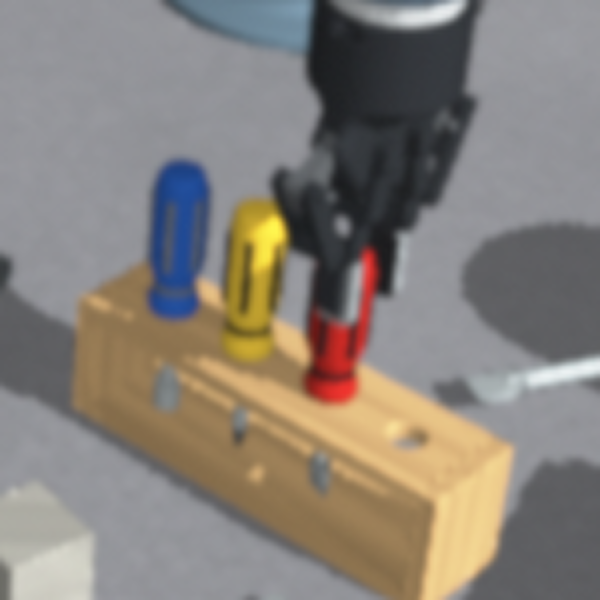

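View pics/w17.png

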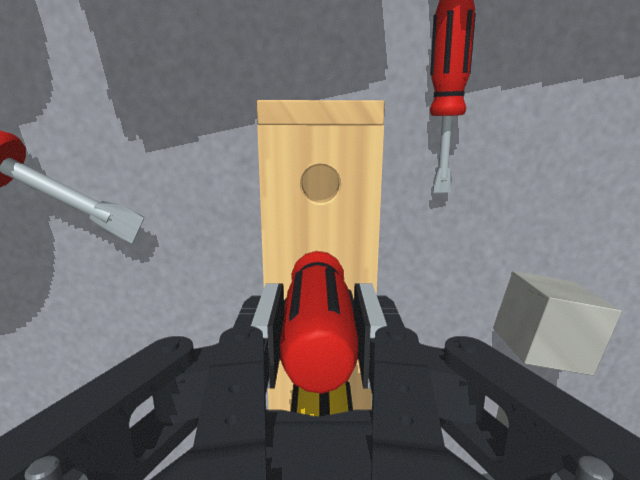

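>>> {"method": "apply_moves", "body": {
  "plan": [0, 0, 0, 0, 0, 0, 0, 0, 0, 0, 0, 0, 0, 0, 0, 0, 0, 0, 0, 0],
  "grip": 0.8
}}

```text
clock: 21.52
position: [0.5459, 0.293, 0.1125]
tool_rot: [-2.437, -1.982, 0.0]
force: [-0.5, -0.1, 1.3]
finger_gap: 0.8
```

```bash
python3 q.py; python3 - <<'E'
from h import *
im,s=snap('wrist','w18.png')
E
```

```text
[0.5459 0.293  0.1125] Y -0.205 j6 0.515 t 21.52 F [-0.5 -0.1  1.3] T [0.026 0.001 0.001] e6 -0.0 g 0.8
```

View pics/w18.png

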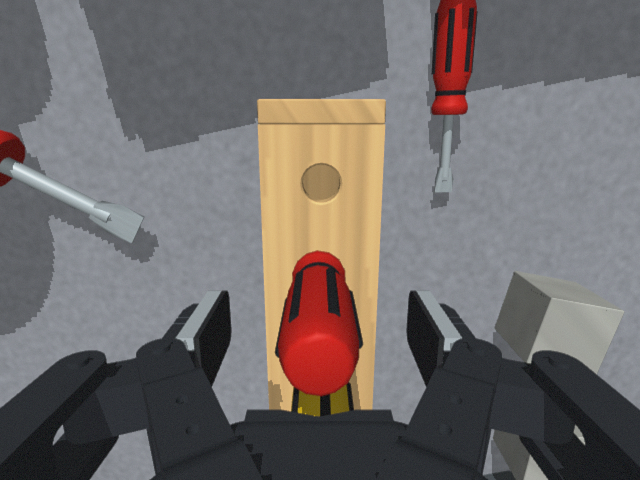

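>>> {"method": "apply_moves", "body": {
  "plan": [0, 0, 10, 0, 0, 0, 20, 0, 0, 0, 30, 0, 0, 0, 35, 0, 0, 0, 35, 0]
}}

```text
clock: 21.98
position: [0.5455, 0.2929, 0.2445]
tool_rot: [-2.437, -1.982, 0.001]
force: [0.9, 1.8, 1.1]
finger_gap: 0.799
```

>>> {"method": "apply_moves", "body": {
  "plan": [0, -20, 35, 0, 0, -30, 20, 0, 0, -35, 0, 0, 0, -35, 0, 0, 0, -20, 0, 0]
}}

```text
clock: 22.4
position: [0.5461, 0.1505, 0.2995]
tool_rot: [2.437, 1.979, 0.002]
force: [-0.1, -0.3, -0.2]
finger_gap: 0.799
```

>>> {"method": "apply_moves", "body": {
  "plan": [0, -35, 0, 0, 0, -40, 0, 0, 0, -40, 0, 0, 0, -20, 0, 0, 0, 0, 0, 0]
}}

```text
clock: 22.82
position: [0.546, 0.0144, 0.2987]
tool_rot: [2.441, 1.975, 0.0]
force: [-0.3, 0.1, -0.2]
finger_gap: 0.796
```

>>> {"method": "apply_moves", "body": {
  "plan": [0, 0, 0, 0, 0, 0, 0, 0, 0, 0, 0, 0]
}}

```text
clock: 23.07
position: [0.546, 0.0192, 0.2981]
tool_rot: [2.435, 1.984, 0.001]
force: [1.5, -0.3, 0.6]
finger_gap: 0.798
```

```bash
python3 q.py; python3 - <<'E'
from h import *
snap('wrist','w19.png');snap('scene','s8.png');b=cv2.imread('pics/s8.png')
cv2.imwrite('pics/c28.png',cv2.resize(b[180:330,350:500],(600,600),interpolation=cv2.INTER_CUBIC))
snap('top','t8.png')
E
```

```text
[0.546  0.0192 0.2981] Y -0.203 j6 0.031 t 23.07 F [ 1.5 -0.3  0.6] T [-0.022  0.004 -0.002] e6 0.003 g 0.798
```

View pics/c28.png

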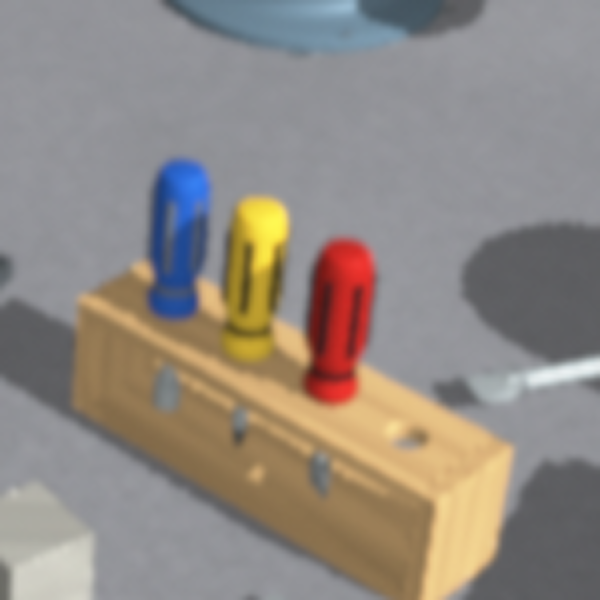

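View pics/w19.png

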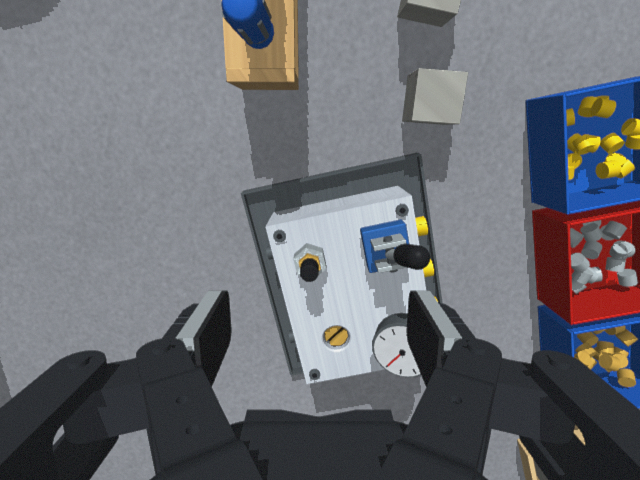

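View pics/t8.png

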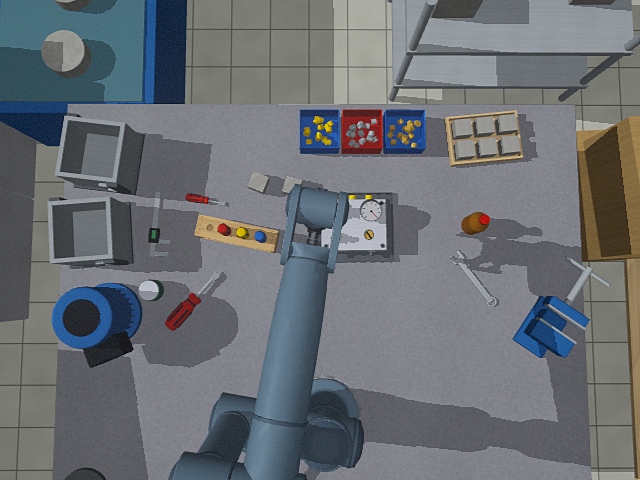

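```bash
python3 -c "
from station import bot
print(bot.sign_off())"
```

```text
the job is handed in; nothing more can be done
None
```

The bleed screw is closed on its stop and the red screwdriver is back upright in its own rack hole. I handed the job in at about 23 s; no verdict was reported.

- **Which driver:** I took the red one hanging in the rack. The larger and smaller red drivers, which first stood free on the bench, are the look-alikes. Both had fallen over before my second look, and the arm had not been near them. The last top view shows them lying on the bench.
- **Into the slot:** I lined the blade up with the slot by the wrist camera. It went in on the way down with about 2 N of contact at the bottom, so no searching turn was needed.
- **Closing:** The screw turned clockwise at about 0.1 N m for roughly 1.3 rad. The torque then rose to 0.7 N m and the handle slipped in the grip, which is the stop. I backed off to about zero torque before lifting.
- **Putting back:** The foot met the shelf at the same tool height as when I picked it up (0.1138 m). The last scene picture shows the driver hanging upright.
- **Everything else:** In the last pictures the cubes, spanner, oil, grease, caliper and the other two drivers look unmoved. The gripper was clear of everything.

**Checks that disagreed:**
- The top camera reads about 5 mm differently from the wrist camera, so I followed the wrist camera.
- The slot's angle read about 0.06 rad more open after lifting than under load. That is near the limit of what I can measure and inside the 0.17 rad allowed.
- While slipping, the driver also shifted about 5 mm in the grip, so I measured its tip again before putting it back.

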